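# Index a cell-test carousel and unscrew the faulty cell

## Task

The green cell in the test carousel is faulty. Turn the turret (its black bar grip is there for that) until the green cell stands squarely at the yellow pointer, where the guard hoop is open, then unscrew it there (a quarter-turn foot: anticlockwise seen from the cell's top, until it stops), draw it out, and stand it upright in the free part of the grey tray without dropping it. Leave the turret with the empty place at the pointer, and leave everything else as it is.

Things in the scene. Friction and masses are not known exactly. Their poses are not given: they have to be found in the camera images.
- turret_grip (a point): centre of the black bar grip on top of the turret, on its vertical axis, turning with it: bar 50 mm long (point x, -x end toward the green cell's place), 14 mm thick (y), 32 mm high, top 14 mm above this point; free air for 57 mm all round. The turret turns either way, with no clicks or stops within a turn, held by even friction (0.3 N m). Its other three cells are blue, 90 degrees apart, fixed for good.
- front_mark (a point): fixed point above the yellow pointer where the green cell's seat must come, 62 mm from the turret axis, 85 mm above the table. Its -x points outward from the turret axis. The yellow guard hoop (8 mm bar, 160 mm above the table, radius 104 mm about the turret axis) bars the other places; it is open 75 degrees either side of the pointer.
- seat (a point): centre of the mouth of the green cell's socket, turning with the turret, 62 mm from its axis, 85 mm above the table. Its z is up, its -x radially outward; the seated cell's axis passes through it, leaning 28 degrees from vertical toward -x. Four posts round the mouth hold the cell's lower 10 mm; two claws below it lock the cell's foot.
- cell_mid (a point): green cell, 32 mm diameter, 65 mm long, 150 g: half-way along its axis, z to its top. Below its lower end a brass foot bar (33 x 20 mm) reaches 10 mm further. Locked; turn it 65 degrees (1.13 rad) anticlockwise seen from its top (positive about z) to a stop (under 0.2 N m), then draw it out along z: clear after 25 mm. Standing on its foot, this point is 42.5 mm up.
- tray_spot (a point): centre of the free part of the grey tray, on its inner floor, 5 mm above the table. Tray: outside 130 mm along this point's x, 190 mm along y, walls 22 mm high and 5 mm thick; the tray's centre lies 40 mm toward +y of this point.
- tray_cell_mid (a point): a blue cell of the same make already standing in the tray on its foot, about 98 mm toward +y of tray_spot; this point is half-way up it. Leave it.
Mind the look-alikes: they are no part of the job. Of the things that look like the part that bears tray_spot, take the one that is farthest from the robot's base at the start.

How it is judged (in metres and radians):
On the way, in this order (a step that is already met when the one before it is completed fails the run):
1. the green cell, still locked in its socket, stands at the yellow pointer (within 8 mm) (horizontal distance between seat and front_mark below 0.008 m and distance between cell_mid and seat below 0.04 m), for 0.3 s.
2. the green cell is unscrewed and drawn out of the turret there (horizontal distance between seat and front_mark below 0.016 m and distance between cell_mid and seat above 0.075 m), for 0.1 s.
At the end, for the whole second after the job is handed in: The green cell stands upright (within 0.15 rad) on the tray's floor, inside its walls, at rest and released; the turret's empty place is still at the yellow pointer (within 16 mm); the blue cell in the tray still stands (horizontal distance between seat and front_mark below 0.016 m and angle between each of cell_mid, tray_cell_mid's own z axis and vertical below 0.15 rad and x of cell_mid in the frame of tray_spot between -0.055 and 0.055 m and y of cell_mid in the frame of tray_spot between -0.045 and 0.075 m and z of cell_mid in the frame of tray_spot between 0.035 and 0.05 m and linear speed of cell below 0.02 m/s); the robot touches nothing.
It fails at once if the green cell falls: it moves faster than 0.8 m/s while the fingers are not touching it (linear speed of cell above 0.8 m/s and contact force between the fingers and cell below 0.01 N).
It fails at once if the blue cell in the tray is shifted by more than 15 mm (distance of tray_cell_mid from where it was at the start of the episode above 0.015 m).
It fails at once if a bystander on the bench is moved by more than 20 mm (distance of any of cell_b0, cell_b1, cell_b2, holder, driver, spool from where it was at the start of the episode above 0.02 m).
It also fails if it takes over 72 s, if anything falls off the work surface, if the arm or the gripper's body presses on something with over 40 N, if the wrist force passes 120 N, or if a joint passes its speed limit or range.

## Robot

A 6-joint arm with a two-finger parallel gripper is mounted at the origin on the work surface. World frame = base frame: x ahead of the robot, y to its left, z up, the work surface at z = 0. Lengths are in m, angles in degrees, forces in N, time in s.
With the tool pointing down it reaches from about 0.4 to 0.825 m from the base axis. Payload 7 kg.
Tool frame: the origin (TCP) lies midway between the tips of the shut fingers; the grasp point (between the pads) lies 19 mm behind it; x points along the fingers, z is the direction in which the jaws open and shut, and the axes are right-handed (so a half turn about x gives the same grasp; the last joint's range is limited). The gripper opens to 88 mm and grips with 3 to 60 N. Pads are 19 mm wide; open, the fingers measure 130 mm over their backs; the gripper's body (78 mm by 193 mm) begins 47 mm behind the grasp point.
Start: joints at [90.533, 20.546, 0.682, 0, -70.136, -16.507], TCP at [0.186, 0.649, 0.227] pointing down, gripper open.
Joint ranges: [-176.03, 176.03], [-82.01, 121.73], [-58.28, 71.71], [-173.87, 95.51], [-174.79, -0.11], [-173.66, 173.66]. Speed limits (degrees/s): [136.94, 136.94, 172.46, 180, 180, 180].

## Interface

Orientations are given as [roll, pitch, yaw] about the fixed x, y, z axes, in that order (R = Rz(yaw) Ry(pitch) Rx(roll)).
In Python, from plant import ctrl gives the robot as it stands.
- The arm moves only by the tool servo_tool, never from a script. Its argument "motion" is a list of rows, each an object with "offset": the shift along the tool's x, y, z in m, a list of three; "roll": the turn about the tool's x in degrees; "claw": the opening, from -1 (shut) to 1 (fully open), so that 0 is half open. In form: [{"offset": [x, y, z], "roll": roll, "claw": claw}, ...]. A call has 1 to 12 rows; each row shifts and turns the commanded pose from where the row before left it, along the tool's axes as they then stand; what a row does not reach is not made up. A row lasts 1/8 s, in which the tool goes at most 62.5 mm and 10.7 degrees, less where a joint would pass 70% of its speed; a pose out of reach is approached as far as the arm can. A call is refused whole if a number of a shift passes 0.0625 or a number of a turn 10.7, either way. A call with a gripper value outside its range is refused whole. The fingers move at their own pace and stop on an object; the grip force is fixed at half the most. Time passes only in rows, so rows that do not move let the fingers close. It gives the time, the measured TCP pose, the force and the opening at its end, in the units of the state.
- ctrl.get_obs(): the state, without advancing time (a new reading comes with each control period).
- ctrl.snapshot(name): name is "scene" or "top"; returns a dict with "frame" (420x560x3 uint8, blue, green, red), "z_map" (420x560 float32, m along the optical axis (not along the pixel's ray), 0 where there is no reading), "mtx" (3x3 intrinsics, pixels), "k1" (the pictures are not rectified: a ray, as slopes to the right and down, at radius r is drawn at 1 + k1 r^2 times it, then the intrinsics apply), "extrinsics" (4x4, takes a point from camera to world coordinates). Camera axes: x right, y up, looking along -z (the intrinsics and any distortion apply to the point x, -y, -z); pixel columns grow to the right and rows downward; lengths in m; the calibration is good to about 2 mm. A picture is of the moment at which its call begins.
- ctrl.close_job(): hands the job in, once; it reports no verdict.
The state is a dict: "clock": time; "joint_pos": joint angles; "qvel": joint speeds; "tau": joint torques, N m; "tool_pos": TCP position; "orientation": TCP orientation; "force": force on the tool from outside, world axes, zero at the start; "moment": the same for the moment, N m; "opening": finger opening in m.
Only numpy, scipy, OpenCV 4.12 (cv2) and the standard library are available. Lean on these libraries where they do the work, as an engineer would, in place of code of your own. Each camera call takes 0.05 s, during which the arm holds its last target.

## Working session

There is one attempt and no reset: what is moved stays moved. The work goes in short steps, Python scripts to look and compute and a tool call to move; the robot and the scene stay as the last step left them, time stands still between calls to the robot, and variables do not carry over. Pictures are saved under pics/ and viewed, and the job is handed in when it is done.

Besides the shell and the picture viewer there is one more tool, called after "Call:" in YAML: its name, and indented under it one key for each argument. servo_tool: Moves the arm, as the interface text tells. Its arguments: {"type":"object","properties":{"motion":{"type":"array"}},"required":["motion"]}

```bash
ls; mkdir -p pics
python3 - <<'E'
from plant import ctrl
import cv2,numpy as np
print(ctrl.get_obs())
for n in("scene","top"):
    s=ctrl.snapshot(n); cv2.imwrite(f"pics/{n}0.png",s["frame"]); np.savez(f"pics/{n}0.npz",**s)
    print(n,s["mtx"],s["k1"],s["extrinsics"])
E
```

```text
pics
{'clock': 0.0, 'joint_pos': array([ 9.05326265e+01,  2.05916261e+01,  6.33771739e-01, -2.20480633e-02,
       -7.01369906e+01, -1.65058607e+01]), 'qvel': array([-0.02470841, -0.03385763, -0.01745449,  0.00234598,  0.1091194 ,
       -0.11352151]), 'tau': array([-2.31169741e-05, -5.82719135e+01,  2.93046659e+01,  6.99694633e+00,
        6.94145914e-03, -1.62413630e-04]), 'tool_pos': array([0.18564326, 0.64844642, 0.22561447]), 'orientation': array([   4.18043359,   89.90291592, -101.80030904]), 'force': array([ 0.48013823,  1.4130647 , -0.4374202 ]), 'moment': array([ 0.02182527, -0.02217608, -0.00222919]), 'opening': 0.08766234385087913}
scene [[429.53857176   0.         281.20528019]
 [  0.         429.53857176 215.18432772]
 [  0.           0.           1.        ]] -0.05452797390590793 [[ 0.6874953  -0.49405456  0.53222204  1.0126154 ]
 [ 0.72609194  0.45569593 -0.51490942 -0.58205772]
 [ 0.01186193  0.74043994  0.67201784  0.73508008]
 [ 0.          0.          0.          1.        ]]
top [[436.4655524    0.         283.47040969]
 [  0.         436.4655524  210.26264754]
 [  0.           0.           1.        ]] -0.13229259422894665 [[ 0.01744254  0.98879407 -0.14826346  0.31933458]
 [-0.99975302  0.01520567 -0.01620732 -0.11233048]
 [-0.01377125  0.14850953  0.98881508  1.26250372]
 [ 0.          0.          0.          1.        ]]
```

View pics/scene0.png

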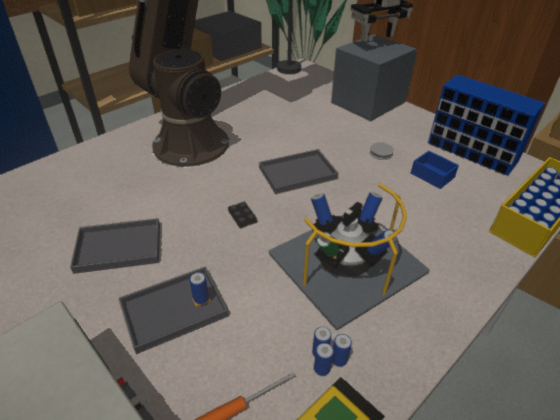

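View pics/top0.png

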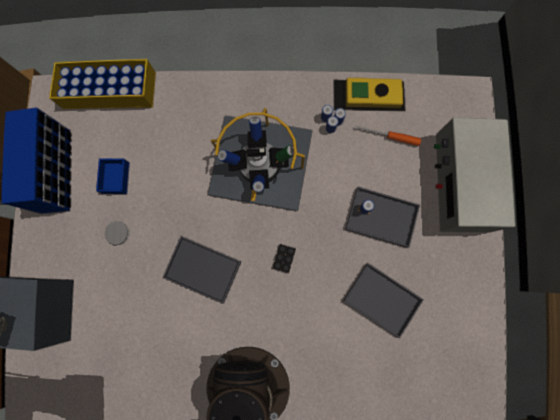

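The top view shows the turret at about (258,157), with the green cell on its right at (283,157). The yellow pointer is probably at the bottom, near (253,197). The tray with a blue cell at (382,217) is the farthest of the three. Next I'll zoom in.

```bash
cat > h.py <<'E'
import cv2,numpy as np
def load(f): return dict(np.load(f))
def pix(s,u,v,z=None):
    """pixel->world with depth (or given world height z)"""
    d=np.array([s["k1"],0,0,0,0],float)
    p=cv2.undistortPoints(np.array([[[u,v]]],float),s["mtx"],d)[0,0]
    ray=np.array([p[0],-p[1],-1]); E=s["extrinsics"]
    if z is None:
        return E[:3,:3]@(ray*s["z_map"][int(round(v)),int(round(u))])+E[:3,3]
    r=E[:3,:3]@ray; return E[:3,3]+r*(z-E[2,3])/r[2]
def cloud(s):
    h,w=s["z_map"].shape; v,u=np.mgrid[:h,:w]
    p=cv2.undistortPoints(np.stack([u,v],-1).reshape(-1,1,2).astype(float),s["mtx"],np.array([s["k1"],0,0,0,0],float)).reshape(h,w,2)
    c=np.stack([p[...,0],-p[...,1],-np.ones((h,w))],-1)*s["z_map"][...,None]
    return c@s["extrinsics"][:3,:3].T+s["extrinsics"][:3,3]
def proj(s,P):
    E=s["extrinsics"]; q=(np.atleast_2d(P)-E[:3,3])@E[:3,:3]
    q=q*[1,-1,-1]
    return cv2.projectPoints(q,np.zeros(3),np.zeros(3),s["mtx"],np.array([s["k1"],0,0,0,0],float))[0][:,0]
E
python3 - <<'E'
from h import *
for n,(u,v,w,h) in {"scene":(255,170,190,150),"top":(195,95,130,120)}.items():
    s=load(f"pics/{n}0.npz"); c=s["frame"][v:v+h,u:u+w]
    k=4 if n=="scene" else 5
    c=cv2.resize(c,None,fx=k,fy=k,interpolation=cv2.INTER_CUBIC); c=cv2.convertScaleAbs(c,alpha=1.6,beta=20)
    cv2.imwrite(f"pics/{n}0z.png",c)
s=load("pics/top0.npz")
C=cloud(s); print("table", np.median(C[250:330,320:340,2]))
for p in [(258,157),(253,197),(382,217),(368,207)]: print(p,pix(s,*p))
E
```

```text
table 0.0008662899803246749
(258, 157) [ 0.63248997 -0.02294823  0.13010399]
(253, 197) [ 0.54315859 -0.00299534  0.01983216]
(382, 217) [ 0.49235097 -0.37942607  0.0055785 ]
(368, 207) [ 0.5093923  -0.32531234  0.07932062]
```

View pics/scene0z.png

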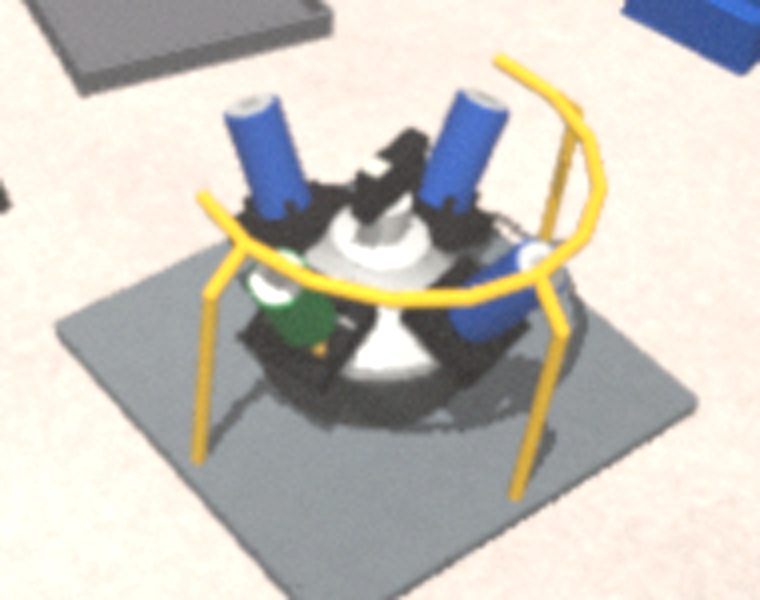

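View pics/top0z.png

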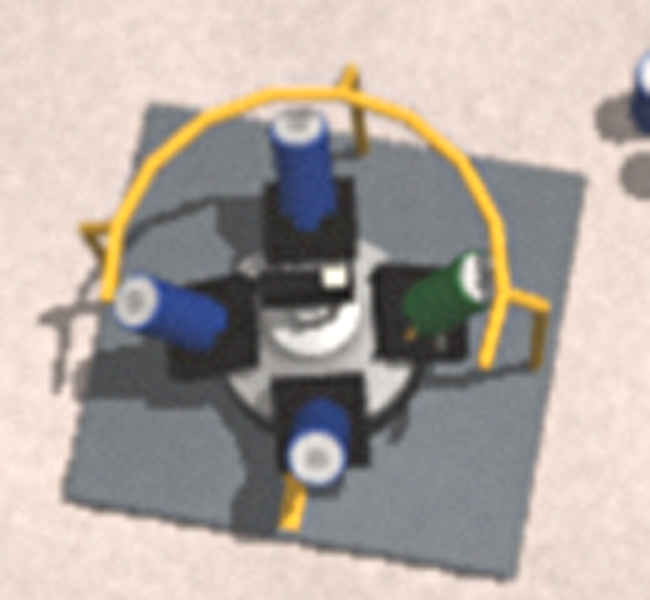

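```bash
cat > m.py <<'E'
from h import *
from scipy.optimize import least_squares
from plant import ctrl
import sys
def hoop(s,verbose=True):
    hsv=cv2.cvtColor(s["frame"],cv2.COLOR_BGR2HSV)
    m=cv2.inRange(hsv,(18,130,70),(32,255,255)); 
    C=cloud(s)
    near=(abs(C[...,0]-.63)<.16)&(abs(C[...,1]+.02)<.16)
    ys,xs=np.where((m>0)&near)
    P=np.array([pix(s,u,v,.160) for u,v in zip(xs,ys)]); Z=C[ys,xs,2]
    sel=(Z>.150)&(Z<.18)
    H=P[sel]; 
    f=lambda q:np.hypot(H[:,0]-q[0],H[:,1]-q[1])-.104
    r=least_squares(f,[.63,-.02],loss="soft_l1",f_scale=.003)
    f2=lambda q:np.hypot(H[:,0]-q[0],H[:,1]-q[1])-q[2]
    r2=least_squares(f2,[.63,-.02,.1],loss="soft_l1",f_scale=.003)
    print("hoop axis",r.x,"free R",r2.x,sel.sum(),np.sqrt(np.mean(r.fun**2)))
    a=np.degrees(np.arctan2(H[:,1]-r.x[1],H[:,0]-r.x[0])); print("hoop ang span",np.percentile(a,[0,1,99,100]))
    lo=(Z<.06)&(Z>.008); L=C[ys,xs][lo]
    return r.x,L,(xs[lo],ys[lo])
if __name__=="__main__":
    for n in ("top","scene"):
        s=load(f"pics/{n}0.npz"); ax,L,px=hoop(s)
        if n=="top":
            w=(px[0]<262)&(px[0]>245)&(px[1]>185); print("pointer",L[w].mean(0),w.sum()); print(np.c_[px[0][w],px[1][w],L[w]].round(3)[::3])
    s=load("pics/top0.npz"); C=cloud(s)
    hsv=cv2.cvtColor(s["frame"],cv2.COLOR_BGR2HSV)
    near=np.hypot(C[...,0]-ax[0],C[...,1]-ax[1])<.045
    m=near&(C[...,2]>.1)
    print(np.percentile(C[m][:,2],[0,25,50,75,90,100]))
    for z in(.10,.11,.12,.13,.14,.15): print(z,(near&(C[...,2]>z)&(C[...,2]<z+.01)).sum(), C[near&(C[...,2]>z)&(C[...,2]<z+.01)].mean(0))
    g=(cv2.inRange(hsv,(40,80,20),(85,255,255))>0)&(np.hypot(C[...,0]-ax[0],C[...,1]-ax[1])<.14)
    print("green",g.sum(),C[g].mean(0))
E
python3 m.py
```

```text
hoop axis [ 0.6414107  -0.01792944] free R [ 0.64123453 -0.01789694  0.10414781] 402 0.003290527579631958
hoop ang span [-115.88462722 -113.37712632   94.20143815   97.10313106]
pointer [ 0.54759769 -0.00287385  0.01815987] 40
[[ 2.52e+02  1.90e+02  5.65e-01  1.00e-03  1.60e-02]
 [ 2.54e+02  1.91e+02  5.61e-01 -5.00e-03  1.80e-02]
 [ 2.55e+02  1.92e+02  5.58e-01 -8.00e-03  1.80e-02]
 [ 2.54e+02  1.93e+02  5.56e-01 -5.00e-03  1.70e-02]
 [ 2.53e+02  1.94e+02  5.52e-01 -3.00e-03  1.90e-02]
 [ 2.52e+02  1.95e+02  5.49e-01  0.00e+00  1.90e-02]
 [ 2.55e+02  1.95e+02  5.49e-01 -9.00e-03  2.00e-02]
 [ 2.54e+02  1.96e+02  5.46e-01 -6.00e-03  2.10e-02]
 [ 2.52e+02  1.97e+02  5.44e-01  0.00e+00  1.50e-02]
 [ 2.55e+02  1.97e+02  5.44e-01 -8.00e-03  1.50e-02]
 [ 2.53e+02  1.98e+02  5.40e-01 -3.00e-03  1.80e-02]
 [ 2.52e+02  1.99e+02  5.38e-01 -0.00e+00  1.80e-02]
 [ 2.51e+02  2.00e+02  5.35e-01  3.00e-03  1.60e-02]
 [ 2.54e+02  2.00e+02  5.35e-01 -6.00e-03  1.80e-02]]
hoop axis [ 0.63980812 -0.01934991] free R [ 0.64056787 -0.01953736  0.10335613] 647 0.004591410452357749
hoop ang span [-115.62155142 -112.47475879   92.94760556   96.25441771]
[0.10007646 0.10545738 0.12969571 0.15941613 0.16279881 0.16688592]
0.1 143 [ 0.62982252 -0.02081323  0.10485292]
0.11 12 [ 0.63130094 -0.01932757  0.11399609]
0.12 13 [ 0.63173815 -0.0208882   0.1242249 ]
0.13 24 [ 0.63309091 -0.01706622  0.13392246]
0.14 23 [ 0.63463531 -0.01991417  0.14500875]
0.15 41 [ 0.63886851 -0.02024822  0.15688768]
green 135 [ 0.64175023 -0.08747035  0.12134423]
```

Run:
```python
from h import *
s=load("pics/top0.npz"); ax=np.array([.6406,-.0186])
for p in [(222.4,155),(290.6,150),(254.6,120),(258.2,186.6)]:
    q=pix(s,*p,.1336); d=q[:2]-ax; print(p,q,pix(s,*p)[2],np.hypot(*d),np.degrees(np.arctan2(d[1],d[0])))
C=cloud(s); near=np.hypot(C[...,0]-ax[0],C[...,1]-ax[1])<.04
m=near&(C[...,2]>.150); P=C[m]; ys,xs=np.where(m)
print(np.c_[xs,ys,P.round(3),s["frame"][m]])
q=np.c_[P[:,0],P[:,1]].astype(np.float32); print(q.mean(0),cv2.minAreaRect(q)); 
w,v=np.linalg.eigh(np.cov(q.T)); print(np.degrees(np.arctan2(v[1,1],v[0,1])))
```

```text
(222.4, 155) [0.6360908  0.07274717 0.1336    ] 0.1442012928672507 0.09145839280286265 92.82601527863694
(290.6, 150) [ 0.65203582 -0.11006996  0.1336    ] 0.1420659053157558 0.09218206009290673 -82.87370599986376
(254.6, 120) [ 0.73561541 -0.01097377  0.1336    ] 0.145888591722102 0.09532097418501231 4.58890063588062
(258.2, 186.6) [ 0.55077433 -0.02597242  0.1336    ] 0.14576233185481913 0.09012771004075962 -175.3079814508931
[[ 2.55e+02  1.48e+02  6.48e-01 -1.70e-02  1.61e-01  4.80e+01  4.70e+01
   4.90e+01]
 [ 2.56e+02  1.48e+02  6.49e-01 -1.90e-02  1.58e-01  5.40e+01  5.50e+01
   5.60e+01]
 [ 2.57e+02  1.48e+02  6.49e-01 -2.20e-02  1.58e-01  5.00e+01  5.00e+01
   5.30e+01]
 [ 2.58e+02  1.48e+02  6.48e-01 -2.50e-02  1.61e-01  4.40e+01  4.40e+01
   4.60e+01]
 [ 2.59e+02  1.48e+02  6.48e-01 -2.70e-02  1.63e-01  6.60e+01  7.00e+01
   7.10e+01]
 [ 2.60e+02  1.48e+02  6.48e-01 -3.00e-02  1.61e-01  8.30e+01  9.00e+01
   9.30e+01]
 [ 2.61e+02  1.48e+02  6.48e-01 -3.30e-02  1.62e-01  8.90e+01  9.60e+01
   9.80e+01]
 [ 2.62e+02  1.48e+02  6.49e-01 -3.50e-02  1.61e-01  9.10e+01  9.70e+01
 
[... 9071 characters left out ...]
01  1.20e+01  1.40e+01
   1.30e+01]
 [ 2.54e+02  1.54e+02  6.34e-01 -1.40e-02  1.53e-01  1.10e+01  1.20e+01
   1.20e+01]
 [ 2.55e+02  1.54e+02  6.35e-01 -1.60e-02  1.52e-01  1.10e+01  1.10e+01
   1.40e+01]
 [ 2.56e+02  1.54e+02  6.34e-01 -1.90e-02  1.53e-01  1.00e+01  1.10e+01
   1.20e+01]
 [ 2.57e+02  1.54e+02  6.35e-01 -2.20e-02  1.52e-01  8.00e+00  9.00e+00
   1.10e+01]
 [ 2.58e+02  1.54e+02  6.34e-01 -2.50e-02  1.55e-01  1.20e+01  1.20e+01
   1.40e+01]
 [ 2.61e+02  1.54e+02  6.35e-01 -3.20e-02  1.51e-01  9.00e+00  1.00e+01
   1.10e+01]]
[ 0.64000916 -0.01854155] ((0.6411358118057251, -0.018132181838154793), (0.01592954993247986, 0.04995306208729744), 3.9896061420440674)
94.22698173814877
```

Run:
```python
from h import *
s=load("pics/top0.npz")
Q=np.array([pix(s,*p,.1424)[:2] for p in [(222.4,155),(258.2,186.6),(290.6,150),(254.6,120)]])
ax=Q.mean(0);print(ax)
for a in (ax,[.6406,-.0186]):
    d=Q-a; print(np.hypot(*d.T),np.degrees(np.arctan2(d[:,1],d[:,0])))
# tray
C=cloud(s); hsv=cv2.cvtColor(s["frame"],cv2.COLOR_BGR2HSV)
c=s["frame"][170:265,325:435]; cv2.imwrite("pics/tray0z.png",cv2.convertScaleAbs(cv2.resize(c,None,fx=6,fy=6,interpolation=cv2.INTER_CUBIC),alpha=1.6,beta=20))
m=(C[...,2]>.012)&(C[...,2]<.035)&(abs(C[...,0]-.49)<.14)&(abs(C[...,1]+.36)<.14)
P=C[m][:,:2].astype(np.float32); print(len(P),cv2.minAreaRect(P), cv2.boxPoints(cv2.minAreaRect(P)))
b=(cv2.inRange(hsv,(100,80,20),(130,255,255))>0)&(abs(C[...,0]-.5)<.1)&(abs(C[...,1]+.33)<.1)
t=(C[...,2]>.07)&(C[...,2]<.1)&(abs(C[...,0]-.5)<.1)&(abs(C[...,1]+.33)<.1)
print("blue",C[b].mean(0),"top",t.sum(),C[t].mean(0))
```

```text
[ 0.64110116 -0.01929815]
[0.0909108  0.09242346 0.0911718  0.09157972] [  94.71924315 -175.44030913  -84.75073964    4.71907145]
[0.09017488 0.09198233 0.0919139  0.0920247 ] [  94.43838906 -174.98198863  -84.47946112    4.26019461]
515 ((0.451958566904068, -0.36751988530158997), (0.18934549391269684, 0.21451304852962494), 73.6710433959961) [[ 0.322411   -0.42821848]
 [ 0.5282713  -0.4885292 ]
 [ 0.58150613 -0.3068213 ]
 [ 0.37564582 -0.24651057]]
blue [ 0.50642526 -0.3159534   0.05204036] top 97 [ 0.51401171 -0.32451514  0.07930821]
```

View pics/tray0z.png

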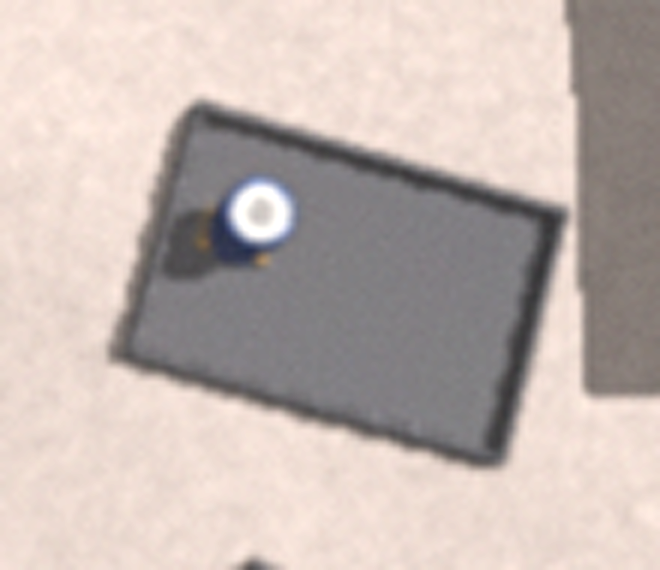

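```bash
cat > k.py <<'E'
import numpy as np
from scipy.spatial.transform import Rotation as Ro
from plant import ctrl
def st():
    o=ctrl.get_obs(); R=Ro.from_euler("xyz",o["orientation"],degrees=True).as_matrix()
    return o,R
def go(target,jaw=None):
    o,R=st(); d=np.array(target)-o["tool_pos"]
    z=np.degrees(np.arctan2(R[1,2],R[0,2])); y=np.degrees(np.arctan2(R[1,1],R[0,1]))
    print("t",round(o["clock"],2),"pos",o["tool_pos"].round(4),"toolx",R[:,0].round(3),"jaw(z) yaw",z.round(1),"y yaw",y.round(1),"j",o["joint_pos"].round(1),"F",o["force"].round(1),"M",o["moment"].round(2),"open",round(o["opening"],4))
    print("tool offset needed",(R.T@d).round(4))
    if jaw is not None:
        print("roll needed (roll+ = yaw-)",[round((z-jaw+180)%360-180,1),round((z-jaw)%360-180,1)])
E
python3 - <<'E'
from k import *
go([.6406,-.0190,.227],4.5)
from h import *
s=load("pics/top0.npz")
Q=np.array([pix(s,*p,.022)[:2] for p in [(358.3,187.5),(418.7,205.3),(408,247),(345,229.2)]])
print(Q,[np.hypot(*(Q[i]-Q[i-1])).round(3) for i in range(4)])
c=Q.mean(0); yv=(Q[0]+Q[3]-Q[1]-Q[2]); yv/=np.hypot(*yv); print("centre",c,"ydir",yv,"spot",c-.04*yv, "cell along y from spot",(np.array([.514,-.3245])-(c-.04*yv))@yv)
E
```

```text
t 0.1 pos [0.1857 0.6485 0.2257] toolx [-0.    -0.002 -1.   ] jaw(z) yaw -106.0 y yaw -16.0 j [ 90.5  20.6   0.6  -0.  -70.1 -16.5] F [ 0.2  0.  -0.2] M [-0.    0.05 -0.02] open 0.0876
tool offset needed [-4.000e-04  6.211e-01  5.164e-01]
roll needed (roll+ = yaw-) [np.float64(-110.5), np.float64(69.5)]
[[ 0.57547685 -0.30802421]
 [ 0.52595086 -0.48453024]
 [ 0.40454408 -0.45013347]
 [ 0.45331268 -0.26882157]] [np.float64(0.128), np.float64(0.183), np.float64(0.126), np.float64(0.188)]
centre [ 0.48982112 -0.37787737] ydir [0.26489254 0.96427794] spot [ 0.47922542 -0.41644849] cell along y from spot 0.09787542657744468
```

Call:
servo_tool:
  motion:
    - {"offset":[0,0.0478,0.0397],"roll":0,"claw":0}
    - {"offset":[0,0.0478,0.0397],"roll":0,"claw":0}
    - {"offset":[0,0.0478,0.0397],"roll":0,"claw":0}
    - {"offset":[0,0.0478,0.0397],"roll":0,"claw":0}
    - {"offset":[0,0.0478,0.0397],"roll":0,"claw":0}
    - {"offset":[0,0.0478,0.0397],"roll":0,"claw":0}
    - {"offset":[0,0.0478,0.0397],"roll":0,"claw":0}
    - {"offset":[0,0.0478,0.0397],"roll":0,"claw":0}
    - {"offset":[0,0.0478,0.0397],"roll":0,"claw":0}
    - {"offset":[0,0.0478,0.0397],"roll":0,"claw":0}
    - {"offset":[0,0.0478,0.0397],"roll":0,"claw":0}
    - {"offset":[0,0.0478,0.0397],"roll":0,"claw":0}

```text
clock: 1.6
tool_pos: [0.6069, 0.0312, 0.2263]
orientation: [-83.1, 90.0, 170.9]
force: [-0.6, 0.8, -0.1]
opening: 0.0438
```

```bash
python3 -c "
from k import *
go([.6406,-.0190,.227],-175.5)"
```

```text
t 1.6 pos [0.6069 0.0312 0.2263] toolx [-0.  0. -1.] jaw(z) yaw -106.0 y yaw -16.0 j [ 21.3  14.3  -8.2  -0.  -67.5  52.7] F [-0.6  0.8 -0.1] M [ 0.16 -0.13  0.04] open 0.0438
tool offset needed [-0.0007  0.0462  0.0389]
roll needed (roll+ = yaw-) [np.float64(69.5), np.float64(-110.5)]
```

Call:
servo_tool:
  motion:
    - {"offset":[0,0.0462,0.0389],"roll":0,"claw":0}
    - {"offset":[0,0,0],"roll":10,"claw":0}
    - {"offset":[0,0,0],"roll":10,"claw":0}
    - {"offset":[0,0,0],"roll":10,"claw":0}
    - {"offset":[0,0,0],"roll":10,"claw":0}
    - {"offset":[0,0,0],"roll":10,"claw":0}
    - {"offset":[0,0,0],"roll":10,"claw":0}
    - {"offset":[0,0,0],"roll":9.5,"claw":0}
    - {"offset":[0,0,0],"roll":0,"claw":0}

```text
clock: 2.72
tool_pos: [0.6396, -0.0171, 0.2261]
orientation: [0.8, 90.0, -174.6]
force: [-0.1, 0.2, -0.4]
opening: 0.0437
```

```bash
python3 -c "
from k import *
go([.6406,-.0190,.137],-175.5)"
```

```text
t 2.73 pos [ 0.6396 -0.0171  0.2261] toolx [-0.001 -0.    -1.   ] jaw(z) yaw -175.4 y yaw -85.4 j [ 15.9  17.3  -4.1  -0.  -68.7 -11.3] F [-0.1  0.2 -0.4] M [ 0.1  -0.06  0.04] open 0.0437
tool offset needed [ 0.0891  0.002  -0.0009]
roll needed (roll+ = yaw-) [np.float64(0.1), np.float64(-179.9)]
```

Call:
servo_tool:
  motion:
    - {"offset":[0.045,0.002,-0.001],"roll":0,"claw":0}
    - {"offset":[0.03,0,0],"roll":0,"claw":0}
    - {"offset":[0.014,0,0],"roll":0,"claw":0}
    - {"offset":[0,0,0],"roll":0,"claw":0}
    - {"offset":[0,0,0],"roll":0,"claw":-1}
    - {"offset":[0,0,0],"roll":0,"claw":-1}
    - {"offset":[0,0,0],"roll":0,"claw":-1}
    - {"offset":[0,0,0],"roll":0,"claw":-1}

```text
clock: 3.72
tool_pos: [0.6405, -0.019, 0.1381]
orientation: [-1.1, 90.0, -176.6]
force: [-3.9, 1.2, 5.1]
opening: 0.0138
```

```bash
python3 -c "
from k import *
go([.6406,-.0190,.137],-175.5)
import cv2
s=ctrl.snapshot('scene');cv2.imwrite('pics/s1.png',cv2.resize(s['frame'][130:320,225:445],None,fx=3,fy=3))"
```

```text
t 3.73 pos [ 0.6405 -0.019   0.1381] toolx [-0.001 -0.    -1.   ] jaw(z) yaw -175.5 y yaw -85.5 j [ 15.7  21.2 -10.5  -0.  -58.3 -11.2] F [-3.9  1.2  5.1] M [0.39 1.38 0.01] open 0.0138
tool offset needed [ 0.0011 -0.     -0.0001]
roll needed (roll+ = yaw-) [np.float64(0.0), np.float64(-180.0)]
```

View pics/s1.png

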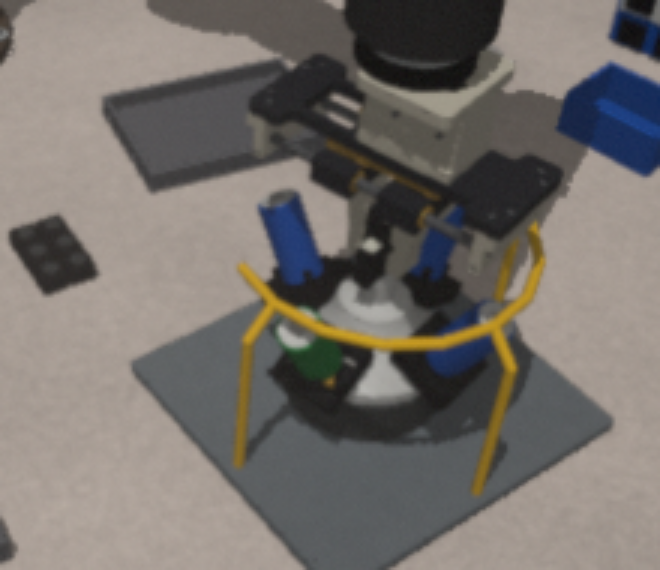

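The bar is gripped at a 13.8 mm opening, with the white mark near (372,243). Next I'll turn it about 104° clockwise (roll +).

Call:
servo_tool:
  motion:
    - {"offset":[0,0,0],"roll":10,"claw":-1}
    - {"offset":[0,0,0],"roll":10,"claw":-1}
    - {"offset":[0,0,0],"roll":10,"claw":-1}
    - {"offset":[0,0,0],"roll":10,"claw":-1}
    - {"offset":[0,0,0],"roll":10,"claw":-1}
    - {"offset":[0,0,0],"roll":10,"claw":-1}
    - {"offset":[0,0,0],"roll":10,"claw":-1}
    - {"offset":[0,0,0],"roll":10,"claw":-1}
    - {"offset":[0,0,0],"roll":10,"claw":-1}
    - {"offset":[0,0,0],"roll":10,"claw":-1}
    - {"offset":[0,0,0],"roll":4,"claw":-1}
    - {"offset":[0,0,0],"roll":0,"claw":-1}

```text
clock: 5.28
tool_pos: [0.6405, -0.0189, 0.1381]
orientation: [92.4, 90.0, 172.8]
force: [-4.1, 1.3, 5.9]
opening: 0.0136
```

```bash
python3 -c "
from k import *
go([.6406,-.0190,.137],80.5)
import cv2
s=ctrl.snapshot('scene');cv2.imwrite('pics/s2.png',cv2.resize(s['frame'][130:320,225:445],None,fx=3,fy=3))
"
```

```text
t 5.28 pos [ 0.6405 -0.0189  0.1381] toolx [-0.001  0.    -1.   ] jaw(z) yaw 80.5 y yaw 170.5 j [  15.7   21.2  -10.5   -0.   -58.3 -115.2] F [-4.1  1.3  5.9] M [ 0.52  1.43 -0.14] open 0.0136
tool offset needed [ 0.0011 -0.0002 -0.0001]
roll needed (roll+ = yaw-) [np.float64(-0.0), np.float64(180.0)]
```

View pics/s2.png

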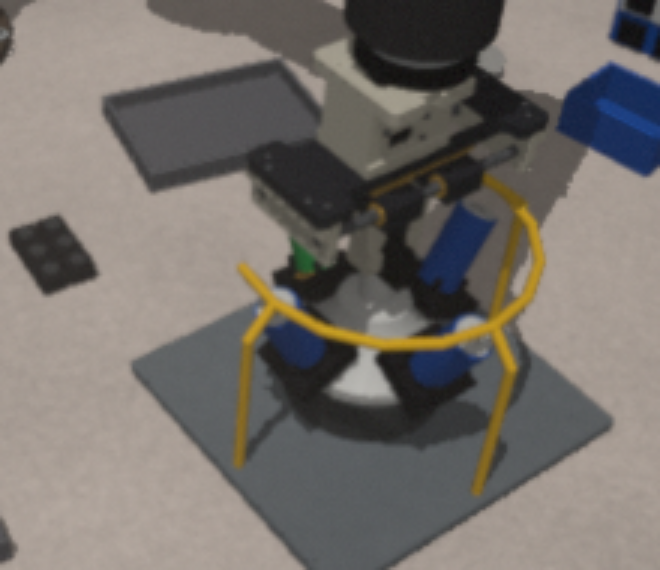

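Call:
servo_tool:
  motion:
    - {"offset":[0,0,0],"roll":0,"claw":0}
    - {"offset":[0,0,0],"roll":0,"claw":0}
    - {"offset":[0,0,0],"roll":0,"claw":0}
    - {"offset":[-0.05,0,0],"roll":0,"claw":0}
    - {"offset":[-0.05,0,0],"roll":0,"claw":0}
    - {"offset":[0,0,-0.06],"roll":0,"claw":0}
    - {"offset":[0,0,-0.06],"roll":0,"claw":0}
    - {"offset":[0,0,-0.06],"roll":0,"claw":0}
    - {"offset":[0,0,0],"roll":0,"claw":0}

```text
clock: 6.45
tool_pos: [0.6103, -0.2002, 0.2374]
orientation: [137.7, 90.0, -142.0]
force: [-0.6, 0.9, 0.1]
opening: 0.044
```

```bash
python3 -c "
from k import *
go([.6406,-.0190,.137],80.5)
import cv2,numpy as np
for n,(u,v,w,h,k) in {'scene':(225,130,220,190,3),'top':(195,95,130,120,5)}.items():
    s=ctrl.snapshot(n);np.savez(f'pics/{n}3.npz',**s);cv2.imwrite(f'pics/{n}3z.png',cv2.convertScaleAbs(cv2.resize(s['frame'][v:v+h,u:u+w],None,fx=k,fy=k,interpolation=cv2.INTER_CUBIC),alpha=1.5,beta=10))
"
```

```text
t 6.45 pos [ 0.6103 -0.2002  0.2374] toolx [-0. -0. -1.] jaw(z) yaw 80.3 y yaw 170.3 j [ -0.8  17.1  -2.8   0.  -70.1 -99. ] F [-0.6  0.9  0.1] M [ 0.11 -0.15 -0.04] open 0.044
tool offset needed [0.1003 0.0007 0.1838]
roll needed (roll+ = yaw-) [np.float64(-0.2), np.float64(179.8)]
```

View pics/scene3z.png

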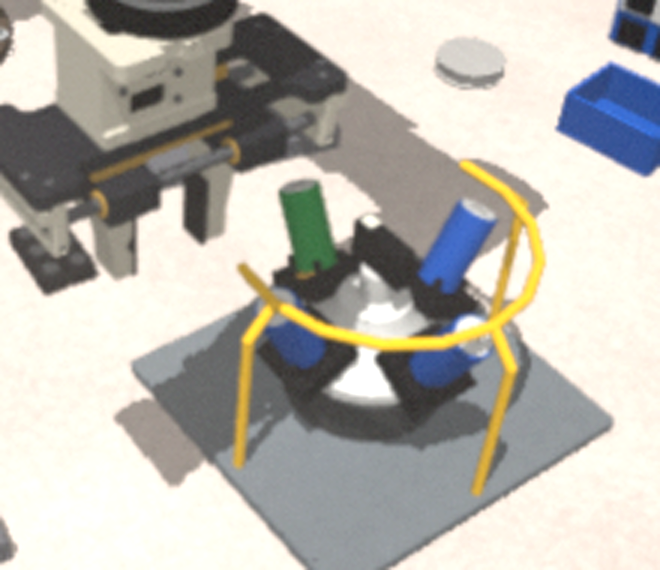

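View pics/top3z.png

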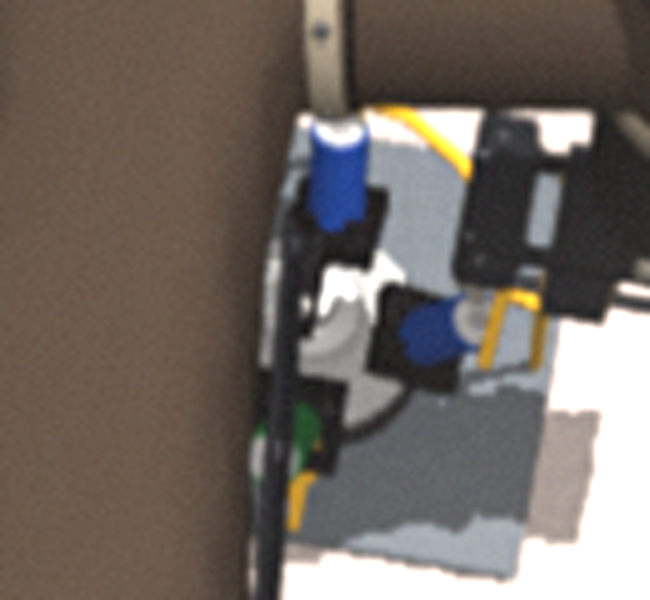

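Run:
```python
from h import *
ax=np.array([.6406,-.0190])
def show(n,pts):
    s=load(f"pics/{n}3.npz")
    for p in pts:
        q=pix(s,*p,.1424)[:2]-ax; print(n,p,np.hypot(*q).round(4),np.degrees(np.arctan2(q[1],q[0])).round(1))
show("top",[(290,158.6),(263,121)])
show("scene",[(325.2,192),(384.8,200.5)])
s=load("pics/scene3.npz")
for a in range(4):
    t=np.radians(170.5+90*a); u=np.array([np.cos(t),np.sin(t)])
    print(a,proj(s,[*(ax+u*.0925),.1424]),proj(s,[*(ax+u*.062),.085]))
```

```text
top (290, 158.6) 0.0911 -99.4
top (263, 121) 0.0905 -9.9
scene (325.2, 192) 0.088 171.0
scene (384.8, 200.5) 0.0893 77.3
0 [[324.19358238 190.79316543]] [[330.58997761 217.90071091]]
1 [[316.32091764 231.64972912]] [[326.05658705 245.6385495 ]]
2 [[383.19525191 241.2368331 ]] [[368.13093582 251.8150786 ]]
3 [[384.3148558  198.72327687]] [[369.89966914 223.36714349]]
```

```bash
python3 -c "
from k import *
go([.5543,-.0046,.2374],67.5)
"
```

```text
t 6.55 pos [ 0.6112 -0.1972  0.2374] toolx [-0.  0. -1.] jaw(z) yaw 80.4 y yaw 170.4 j [ -0.5  17.1  -2.8  -0.  -70.  -99.1] F [-0.2  0.5 -0. ] M [ 0.07 -0.19  0.02] open 0.0436
tool offset needed [0.     0.0881 0.1805]
roll needed (roll+ = yaw-) [np.float64(12.9), np.float64(-167.1)]
```

Call:
servo_tool:
  motion:
    - {"offset":[0,0.022,0.0451],"roll":0,"claw":0}
    - {"offset":[0,0.022,0.0451],"roll":0,"claw":0}
    - {"offset":[0,0.022,0.0451],"roll":0,"claw":0}
    - {"offset":[0,0.022,0.0451],"roll":0,"claw":0}
    - {"offset":[0,0,0],"roll":6.5,"claw":0}
    - {"offset":[0,0,0],"roll":6.4,"claw":0}
    - {"offset":[0.05,0,0],"roll":0,"claw":0}
    - {"offset":[0,0,0],"roll":0,"claw":0}

```text
clock: 7.55
tool_pos: [0.5518, -0.0032, 0.1847]
orientation: [123.3, 89.6, -169.0]
force: [0.6, -0.3, 0.8]
opening: 0.0437
```

```bash
python3 -c "
from k import *
go([.5543,-.0046,.122],67.5)
import cv2
s=ctrl.snapshot('scene');cv2.imwrite('pics/s4.png',cv2.resize(s['frame'][110:280,225:445],None,fx=3,fy=3))
"
```

```text
t 7.55 pos [ 0.5518 -0.0032  0.1847] toolx [-0.006 -0.001 -1.   ] jaw(z) yaw 67.7 y yaw 157.7 j [ 2.000e+01  1.110e+01 -1.810e+01 -1.000e-01 -6.120e+01 -1.322e+02] F [ 0.6 -0.3  0.8] M [ 0.01 -0.16  0.03] open 0.0437
tool offset needed [ 0.0627 -0.0031 -0.0001]
roll needed (roll+ = yaw-) [np.float64(0.2), np.float64(-179.8)]
```

View pics/s4.png

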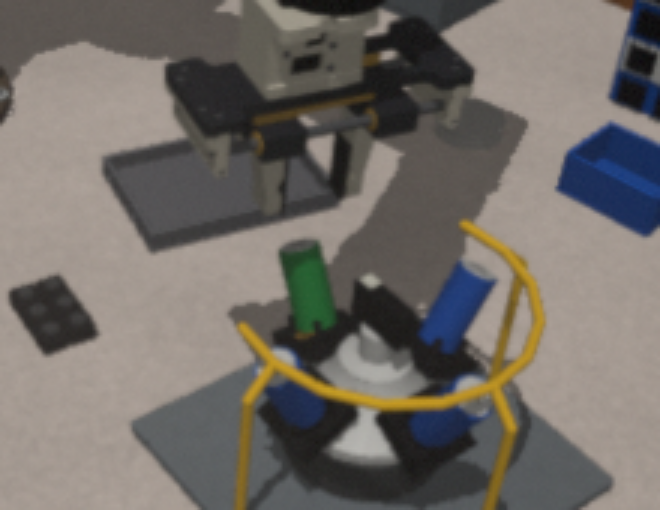

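Call:
servo_tool:
  motion:
    - {"offset":[0.03,-0.003,0],"roll":0,"claw":0}
    - {"offset":[0.02,0,0],"roll":0,"claw":0}
    - {"offset":[0.0125,0,0],"roll":0,"claw":0}
    - {"offset":[0,0,0],"roll":0,"claw":0}
    - {"offset":[0,0,0],"roll":0,"claw":-1}
    - {"offset":[0,0,0],"roll":0,"claw":-1}
    - {"offset":[0,0,0],"roll":0,"claw":-1}

```text
clock: 8.48
tool_pos: [0.5578, -0.005, 0.1261]
orientation: [-54.1, 89.9, 13.6]
force: [-0.3, 1.1, 4.6]
opening: 0.0313
```

```bash
cat > look.py <<'E'
import sys,cv2
from k import *
go([.5543,-.0046,.122],67.5)
s=ctrl.snapshot('scene');np.savez('pics/last.npz',**s);cv2.imwrite(f'pics/{sys.argv[1]}.png',cv2.convertScaleAbs(cv2.resize(s['frame'][120:290,265:445],None,fx=4,fy=3.4,interpolation=cv2.INTER_CUBIC),alpha=1.4,beta=10))
E
python3 look.py s5
```

```text
t 8.47 pos [ 0.5578 -0.005   0.1261] toolx [ 0.002  0.    -1.   ] jaw(z) yaw 67.6 y yaw 157.6 j [  19.6   14.6  -22.1    0.   -53.2 -132. ] F [-0.3  1.1  4.6] M [0.58 0.02 0.07] open 0.0313
tool offset needed [ 0.0041  0.0034 -0.001 ]
roll needed (roll+ = yaw-) [np.float64(0.1), np.float64(-179.9)]
```

View pics/s5.png

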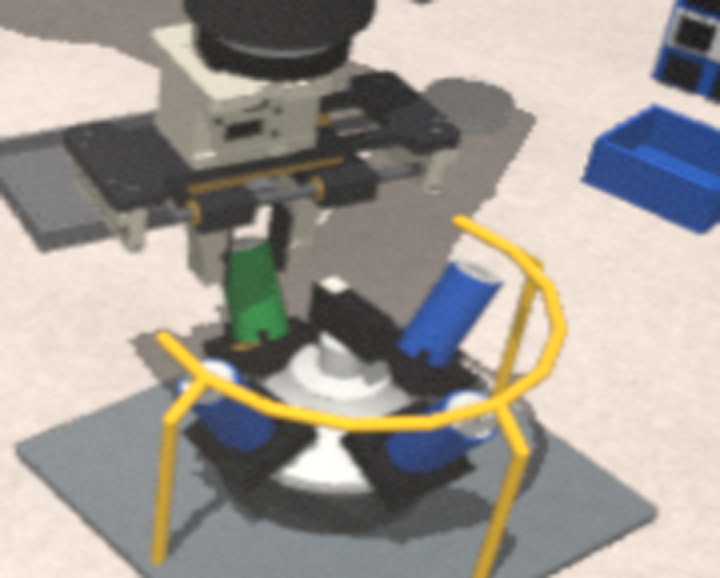

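Call:
servo_tool:
  motion:
    - {"offset":[0,0,0],"roll":-5,"claw":-1}
    - {"offset":[0,0,0],"roll":-5,"claw":-1}
    - {"offset":[0,0,0],"roll":-5,"claw":-1}
    - {"offset":[0,0,0],"roll":-5,"claw":-1}
    - {"offset":[0,0,0],"roll":-5,"claw":-1}
    - {"offset":[0,0,0],"roll":-3,"claw":-1}
    - {"offset":[0,0,0],"roll":0,"claw":-1}

```text
clock: 9.4
tool_pos: [0.5576, -0.0071, 0.1268]
orientation: [-159.0, 89.8, -63.4]
force: [-0.8, -7.4, 11.5]
opening: 0.0312
```

```bash
python3 look.py s6
```

```text
t 9.4 pos [ 0.5576 -0.0071  0.1268] toolx [ 0.001 -0.002 -1.   ] jaw(z) yaw 95.7 y yaw -174.3 j [  19.5   14.5  -22.1    0.2  -53.3 -104. ] F [-0.8 -7.4 11.5] M [-3.16  0.28 -0.55] open 0.0312
tool offset needed [0.0048 0.003  0.0028]
roll needed (roll+ = yaw-) [np.float64(28.2), np.float64(-151.8)]
```

View pics/s6.png

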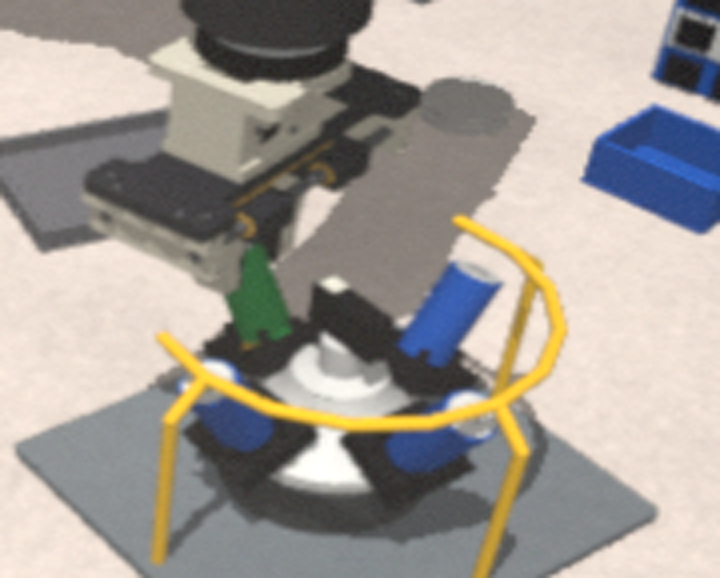

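Call:
servo_tool:
  motion:
    - {"offset":[0,0,0],"roll":0,"claw":0}
    - {"offset":[0,0,0],"roll":0,"claw":0}
    - {"offset":[0,0,0],"roll":10,"claw":0}
    - {"offset":[0,0,0],"roll":10,"claw":0}
    - {"offset":[0,0,0],"roll":8,"claw":0}
    - {"offset":[0,0,0],"roll":0,"claw":0}

```text
clock: 10.2
tool_pos: [0.5568, -0.0051, 0.1247]
orientation: [116.3, 90.0, -176.0]
force: [-0.4, -0.7, -0.1]
opening: 0.044
```

```bash
sed -i 's/go(\[.5543,-.0046,.122\],67.5)/go([.5535,-.0044,.124],67.5)/' look.py; python3 look.py s7
```

```text
t 10.2 pos [ 0.5568 -0.0051  0.1247] toolx [-0.001 -0.    -1.   ] jaw(z) yaw 67.7 y yaw 157.7 j [  19.6   14.6  -22.2   -0.   -53.2 -131.9] F [-0.4 -0.7 -0.1] M [-0.   -0.19 -0.  ] open 0.044
tool offset needed [ 0.0007  0.0033 -0.0006]
roll needed (roll+ = yaw-) [np.float64(0.2), np.float64(-179.8)]
```

View pics/s7.png

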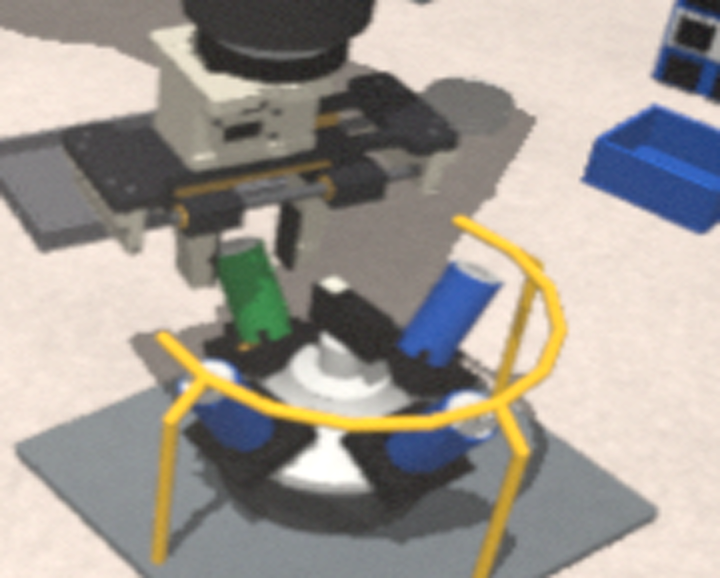

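Call:
servo_tool:
  motion:
    - {"offset":[0,0.003,0],"roll":0,"claw":0}
    - {"offset":[0,0,0],"roll":0,"claw":-1}
    - {"offset":[0,0,0],"roll":0,"claw":-1}
    - {"offset":[0,0,0],"roll":-5,"claw":-1}
    - {"offset":[0,0,0],"roll":-5,"claw":-1}
    - {"offset":[0,0,0],"roll":-5,"claw":-1}
    - {"offset":[0,0,0],"roll":-5,"claw":-1}
    - {"offset":[0,0,0],"roll":-5,"claw":-1}
    - {"offset":[0,0,0],"roll":-3,"claw":-1}
    - {"offset":[0,0,0],"roll":0,"claw":-1}

```text
clock: 11.5
tool_pos: [0.5532, -0.0065, 0.126]
orientation: [142.5, 89.8, -121.8]
force: [-5.5, -9.5, 9.6]
opening: 0.0312
```

```bash
python3 look.py s8
```

```text
t 11.5 pos [ 0.5532 -0.0065  0.126 ] toolx [-0.002 -0.003 -1.   ] jaw(z) yaw 95.7 y yaw -174.3 j [  19.7   14.3  -22.6    0.2  -53.3 -104.2] F [-5.5 -9.5  9.6] M [-3.82  1.55 -0.51] open 0.0312
tool offset needed [ 0.002  -0.0005  0.0021]
roll needed (roll+ = yaw-) [np.float64(28.2), np.float64(-151.8)]
```

Call:
servo_tool:
  motion:
    - {"offset":[0,0,0],"roll":0,"claw":0}
    - {"offset":[0,0,0],"roll":0,"claw":0}
    - {"offset":[0,0,0],"roll":10,"claw":0}
    - {"offset":[0,0,0],"roll":10,"claw":0}
    - {"offset":[0,0,0],"roll":8,"claw":0}
    - {"offset":[0,0,0],"roll":0,"claw":0}

```text
clock: 12.3
tool_pos: [0.5543, -0.0038, 0.1249]
orientation: [39.3, 90.0, 107.0]
force: [0.1, 0.2, 0.2]
opening: 0.044
```

```bash
python3 look.py s9
```

```text
t 12.3 pos [ 0.5543 -0.0038  0.1249] toolx [-0.  0. -1.] jaw(z) yaw 67.7 y yaw 157.7 j [  19.8   14.4  -22.5   -0.   -53.1 -132.1] F [0.1 0.2 0.2] M [-0.02 -0.24  0.03] open 0.044
tool offset needed [ 0.0009  0.0005 -0.0009]
roll needed (roll+ = yaw-) [np.float64(0.2), np.float64(-179.8)]
```

View pics/s9.png

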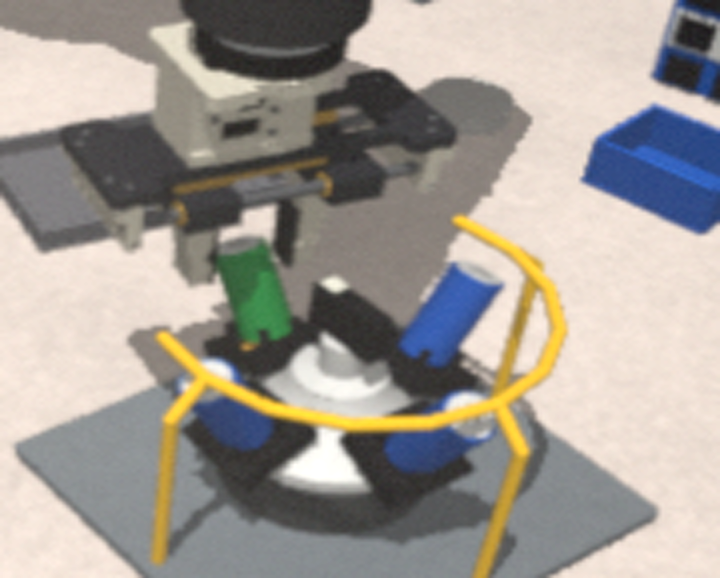

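Call:
servo_tool:
  motion:
    - {"offset":[0,0,0],"roll":0,"claw":-1}
    - {"offset":[0,0,0],"roll":0,"claw":-1}
    - {"offset":[0,0,0],"roll":-5,"claw":-1}
    - {"offset":[0,0,0],"roll":-5,"claw":-1}
    - {"offset":[0,0,0],"roll":-5,"claw":-1}
    - {"offset":[0,0,0],"roll":-5,"claw":-1}
    - {"offset":[0,0,0],"roll":-5,"claw":-1}
    - {"offset":[0,0,0],"roll":-3,"claw":-1}
    - {"offset":[0,0,0],"roll":0,"claw":-1}

```text
clock: 13.48
tool_pos: [0.5533, -0.0062, 0.1259]
orientation: [143.1, 89.8, -121.3]
force: [-4.8, -6.9, 8.8]
opening: 0.0309
```

```bash
python3 look.py s10
```

```text
t 13.47 pos [ 0.5533 -0.0062  0.1259] toolx [-0.002 -0.003 -1.   ] jaw(z) yaw 95.7 y yaw -174.3 j [  19.7   14.3  -22.6    0.2  -53.3 -104.1] F [-4.8 -6.9  8.8] M [-3.17  1.32 -0.43] open 0.0309
tool offset needed [ 0.0019 -0.0004  0.0017]
roll needed (roll+ = yaw-) [np.float64(28.2), np.float64(-151.8)]
```

View pics/s10.png

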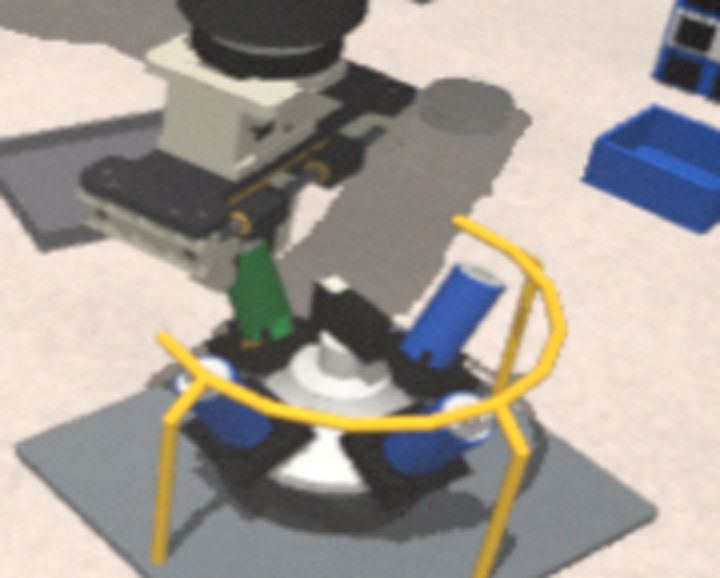

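```bash
python3 -c "
import cv2,numpy as np
r=[]
for n in ('s5','s6','s7','s9','s10'):
    i=cv2.imread(f'pics/{n}.png')[225:365,190:310]; r.append(cv2.resize(i,(155,190)))
cv2.imwrite('pics/cmp.png',np.hstack(r))"
```

```text
(no output)
```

View pics/cmp.png

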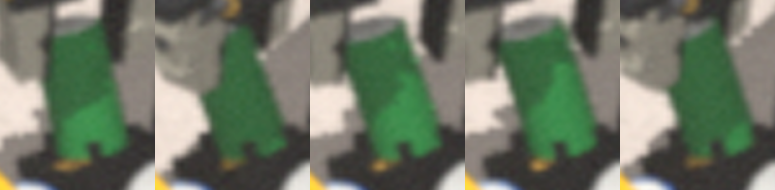

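Call:
servo_tool:
  motion:
    - {"offset":[0,0,0],"roll":0,"claw":0}
    - {"offset":[0,0,0],"roll":0,"claw":0}
    - {"offset":[0,0,0],"roll":10,"claw":0}
    - {"offset":[0,0,0],"roll":10,"claw":0}
    - {"offset":[0,0,0],"roll":0,"claw":0}
    - {"offset":[0,0,0],"roll":0,"claw":-1}
    - {"offset":[0,0,0],"roll":0,"claw":-1}
    - {"offset":[0,0,0],"roll":0,"claw":-1}

```text
clock: 14.52
tool_pos: [0.5541, -0.0041, 0.1249]
orientation: [111.3, 90.0, -173.0]
force: [-0.3, -0.5, 0.0]
opening: 0.0316
```

```bash
python3 look.py s11
```

```text
t 14.53 pos [ 0.5541 -0.0041  0.1249] toolx [-0. -0. -1.] jaw(z) yaw 75.7 y yaw 165.7 j [  19.8   14.4  -22.6   -0.   -53.1 -124.1] F [-0.3 -0.5  0. ] M [-0.03 -0.23  0.  ] open 0.0316
tool offset needed [ 0.0009  0.0005 -0.0004]
roll needed (roll+ = yaw-) [np.float64(8.2), np.float64(-171.8)]
```

Call:
servo_tool:
  motion:
    - {"offset":[0,0,0],"roll":-5,"claw":-1}
    - {"offset":[0,0,0],"roll":-5,"claw":-1}
    - {"offset":[0,0,0],"roll":0,"claw":-1}

```text
clock: 14.95
tool_pos: [0.5535, -0.0052, 0.1252]
orientation: [139.8, 89.9, -134.4]
force: [-1.0, -4.6, 3.0]
opening: 0.0316
```

```bash
python3 look.py s12
```

```text
t 14.95 pos [ 0.5535 -0.0052  0.1252] toolx [-0.002 -0.002 -1.   ] jaw(z) yaw 85.7 y yaw 175.7 j [ 1.980e+01  1.440e+01 -2.260e+01  1.000e-01 -5.320e+01 -1.141e+02] F [-1.  -4.6  3. ] M [-1.86  0.64 -0.12] open 0.0316
tool offset needed [0.0012 0.0001 0.0008]
roll needed (roll+ = yaw-) [np.float64(18.2), np.float64(-161.8)]
```

View pics/s12.png

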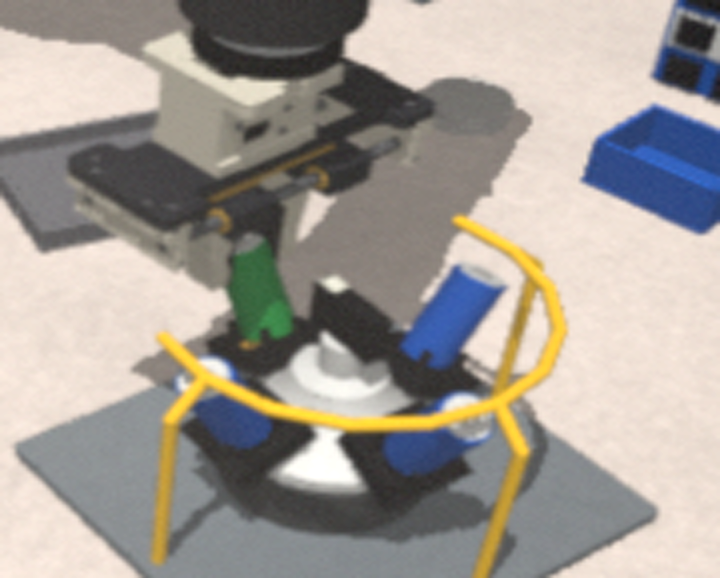

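Call:
servo_tool:
  motion:
    - {"offset":[0,0,0],"roll":-5,"claw":-1}
    - {"offset":[0,0,0],"roll":-5,"claw":-1}
    - {"offset":[0,0,0],"roll":0,"claw":-1}

```text
clock: 15.38
tool_pos: [0.5532, -0.0059, 0.1256]
orientation: [135.6, 89.8, -128.8]
force: [-5.1, -8.2, 6.9]
opening: 0.0308
```

```bash
python3 look.py s13
```

```text
t 15.38 pos [ 0.5532 -0.0059  0.1256] toolx [-0.002 -0.002 -1.   ] jaw(z) yaw 95.7 y yaw -174.3 j [ 1.970e+01  1.430e+01 -2.260e+01  1.000e-01 -5.330e+01 -1.041e+02] F [-5.1 -8.2  6.9] M [-3.11  1.42 -0.38] open 0.0308
tool offset needed [ 0.0016 -0.0005  0.0015]
roll needed (roll+ = yaw-) [np.float64(28.2), np.float64(-151.8)]
```

Call:
servo_tool:
  motion:
    - {"offset":[0,0,0],"roll":0,"claw":0}
    - {"offset":[0,0,0],"roll":0,"claw":0}
    - {"offset":[0,0,0],"roll":10,"claw":0}
    - {"offset":[0,0,0],"roll":10,"claw":0}
    - {"offset":[0,0,0],"roll":8,"claw":0}
    - {"offset":[0,0,0],"roll":0,"claw":0}

```text
clock: 16.18
tool_pos: [0.5545, -0.0037, 0.125]
orientation: [-22.0, 90.0, 45.7]
force: [0.0, 0.6, -0.2]
opening: 0.0442
```

```bash
python3 look.py s14
python3 - <<'E'
from h import *
s=load('pics/last.npz'); c=s['frame'][175:230,300:360]
cv2.imwrite('pics/s14z.png',cv2.convertScaleAbs(cv2.resize(c,None,fx=10,fy=10,interpolation=cv2.INTER_CUBIC),alpha=1.6,beta=10))
E
```

```text
t 16.18 pos [ 0.5545 -0.0037  0.125 ] toolx [ 0.  0. -1.] jaw(z) yaw 67.7 y yaw 157.7 j [  19.8   14.4  -22.5   -0.   -53.1 -132.1] F [ 0.   0.6 -0.2] M [ 0.06 -0.19  0.02] open 0.0442
tool offset needed [ 0.001   0.0006 -0.001 ]
roll needed (roll+ = yaw-) [np.float64(0.2), np.float64(-179.8)]
```

View pics/s14z.png

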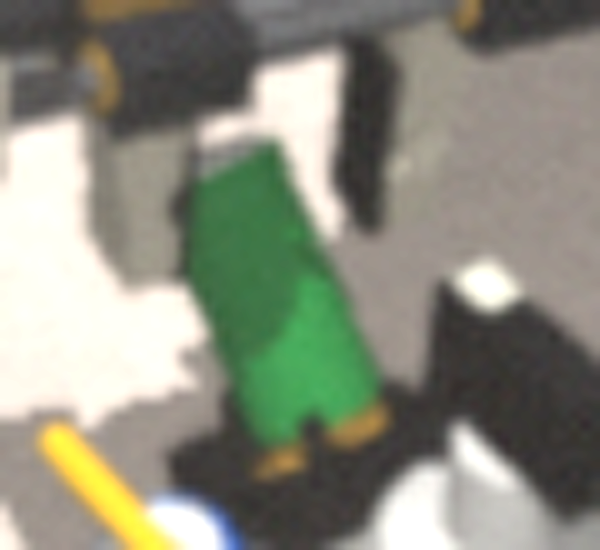

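The brass foot now shows on both sides of the cell's lower end, at (280,460) and (358,425), so the cell has turned and risen slightly. I'll regrip squarely and try drawing it out.

Call:
servo_tool:
  motion:
    - {"offset":[0,0,0],"roll":-6.4,"claw":0}
    - {"offset":[0,0,0],"roll":-6.4,"claw":0}
    - {"offset":[0,0,0],"roll":0,"claw":-1}
    - {"offset":[0,0,0],"roll":0,"claw":-1}
    - {"offset":[0,0,0],"roll":0,"claw":-1}
    - {"offset":[-0.0044,0.0023,0],"roll":0,"claw":-1}
    - {"offset":[0,0,0],"roll":0,"claw":-1}

```text
clock: 17.1
tool_pos: [0.5519, -0.0036, 0.1298]
orientation: [-37.9, 90.0, 42.5]
force: [0.2, 0.2, -0.9]
opening: 0.0305
```

```bash
cat >> look.py <<'E'
c=s['frame'][165:235,295:375]
cv2.imwrite(f'pics/{sys.argv[1]}z.png',cv2.convertScaleAbs(cv2.resize(c,None,fx=8,fy=8,interpolation=cv2.INTER_CUBIC),alpha=1.6,beta=10))
E
python3 look.py s15
```

```text
t 17.1 pos [ 0.5519 -0.0036  0.1298] toolx [ 0.  0. -1.] jaw(z) yaw 80.4 y yaw 170.4 j [  20.    13.9  -22.5   -0.   -53.6 -119.5] F [ 0.2  0.2 -0.9] M [ 0.02 -0.17  0.03] open 0.0305
tool offset needed [ 0.0058 -0.0018 -0.0005]
roll needed (roll+ = yaw-) [np.float64(12.9), np.float64(-167.1)]
```

View pics/s15z.png

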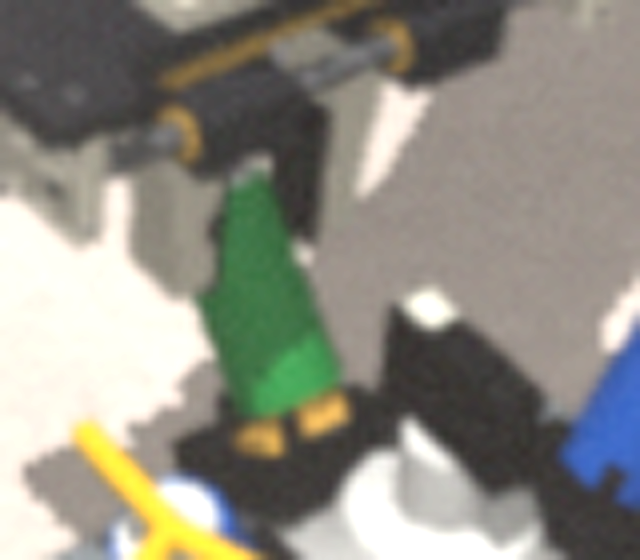

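Call:
servo_tool:
  motion:
    - {"offset":[-0.004,0.002,0],"roll":0,"claw":-1}
    - {"offset":[-0.0018,-0.0038,0],"roll":0,"claw":-1}
    - {"offset":[-0.0016,-0.004,0],"roll":0,"claw":-1}
    - {"offset":[0,0,0],"roll":0,"claw":-1}

```text
clock: 17.65
tool_pos: [0.5575, -0.0047, 0.1366]
orientation: [102.6, 89.9, -177.0]
force: [-3.2, 2.3, -1.4]
opening: 0.0306
```

```bash
python3 look.py s16
```

```text
t 17.65 pos [ 0.5575 -0.0047  0.1366] toolx [-0.001 -0.    -1.   ] jaw(z) yaw 80.4 y yaw 170.4 j [  19.6   14.   -21.3   -0.   -54.8 -119.2] F [-3.2  2.3 -1.4] M [0.54 1.   0.03] open 0.0306
tool offset needed [ 0.0126  0.004  -0.0003]
roll needed (roll+ = yaw-) [np.float64(12.9), np.float64(-167.1)]
```

View pics/s16z.png

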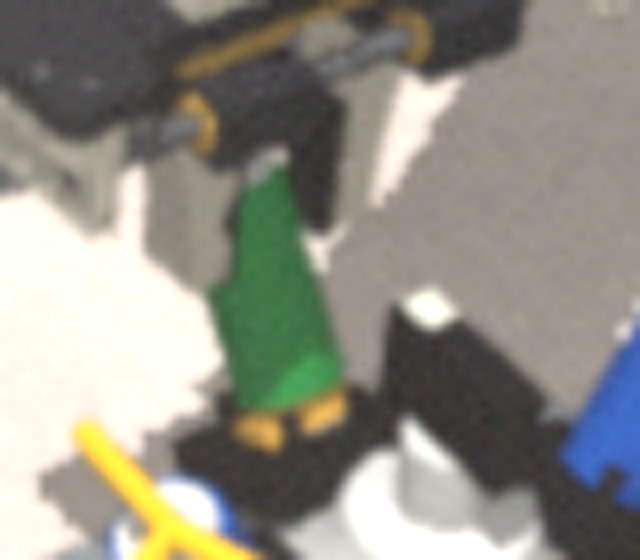

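Call:
servo_tool:
  motion:
    - {"offset":[-0.0012,-0.004,0],"roll":0,"claw":-1}
    - {"offset":[-0.001,-0.0041,0],"roll":0,"claw":-1}
    - {"offset":[-0.0006,-0.0042,0],"roll":0,"claw":-1}
    - {"offset":[0,0,0],"roll":0,"claw":-1}

```text
clock: 18.2
tool_pos: [0.5703, -0.0067, 0.1396]
orientation: [-60.5, 90.0, 19.9]
force: [-2.2, 1.6, -2.3]
opening: 0.0303
```

```bash
python3 look.py s17
```

```text
t 18.2 pos [ 0.5703 -0.0067  0.1396] toolx [ 0.  0. -1.] jaw(z) yaw 80.4 y yaw 170.4 j [  19.    14.9  -19.6   -0.   -55.5 -118.6] F [-2.2  1.6 -2.3] M [0.77 0.81 0.07] open 0.0303
tool offset needed [ 0.0156  0.017  -0.0006]
roll needed (roll+ = yaw-) [np.float64(12.9), np.float64(-167.1)]
```

View pics/s17z.png

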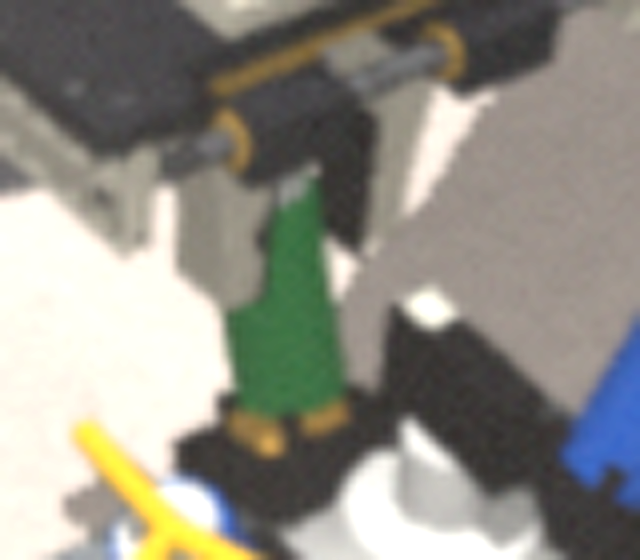

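Call:
servo_tool:
  motion:
    - {"offset":[-0.0004,-0.0042,0],"roll":0,"claw":-1}
    - {"offset":[0,-0.0042,0],"roll":0,"claw":-1}
    - {"offset":[0,0,0],"roll":0,"claw":-1}

```text
clock: 18.62
tool_pos: [0.5784, -0.008, 0.1401]
orientation: [-43.2, 90.0, 37.2]
force: [-3.7, 2.8, 0.2]
opening: 0.0293
```

```bash
python3 look.py s18
```

```text
t 18.62 pos [ 0.5784 -0.008   0.1401] toolx [ 0.  0. -1.] jaw(z) yaw 80.4 y yaw 170.4 j [  18.6   15.6  -18.5   -0.   -55.9 -118.1] F [-3.7  2.8  0.2] M [1.21 1.12 0.07] open 0.0293
tool offset needed [ 0.0161  0.0251 -0.0006]
roll needed (roll+ = yaw-) [np.float64(12.9), np.float64(-167.1)]
```

View pics/s18z.png

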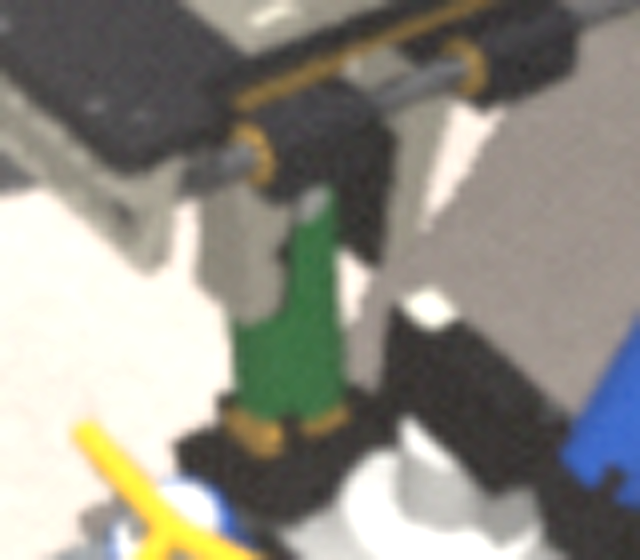

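Call:
servo_tool:
  motion:
    - {"offset":[-0.01,0,0],"roll":0,"claw":-1}
    - {"offset":[-0.015,0,0],"roll":0,"claw":-1}
    - {"offset":[-0.025,0,0],"roll":0,"claw":-1}
    - {"offset":[-0.025,0,0],"roll":0,"claw":-1}
    - {"offset":[0,0,0],"roll":0,"claw":-1}
    - {"offset":[0,0,0],"roll":0,"claw":-1}

```text
clock: 19.42
tool_pos: [0.5782, -0.0082, 0.2154]
orientation: [-64.0, 89.9, 16.4]
force: [-0.1, 1.0, -1.1]
opening: 0.0292
```

```bash
python3 look.py s19
python3 - <<'E'
from h import *
s=load('pics/last.npz'); c=s['frame'][120:230,270:390]
cv2.imwrite('pics/s19y.png',cv2.convertScaleAbs(cv2.resize(c,None,fx=5,fy=5,interpolation=cv2.INTER_CUBIC),alpha=1.6,beta=10))
hsv=cv2.cvtColor(s["frame"],cv2.COLOR_BGR2HSV); C=cloud(s)
g=(cv2.inRange(hsv,(45,90,20),(85,255,255))>0)&(np.hypot(C[...,0]-.58,C[...,1]+.01)<.05)&(C[...,2]>.1)
P=C[g]; print(g.sum(),P.min(0),P.max(0))
w,v=np.linalg.eigh(np.cov(P.T)); a=v[:,2]*np.sign(v[2,2]); print("axis",a)
for lo in np.arange(.1,.26,.015):
    q=P[(P[:,2]>=lo)&(P[:,2]<lo+.015)]
    if len(q)>3: print(lo.round(3),len(q),np.median(q,0).round(4))
E
```

```text
t 19.43 pos [ 0.5782 -0.0082  0.2154] toolx [ 0.001  0.    -1.   ] jaw(z) yaw 80.4 y yaw 170.4 j [  18.6   11.9  -12.8    0.   -65.2 -118.1] F [-0.1  1.  -1.1] M [-0.03 -0.14  0.05] open 0.0292
tool offset needed [ 0.0914  0.0251 -0.0004]
roll needed (roll+ = yaw-) [np.float64(12.9), np.float64(-167.1)]
257 [ 0.54425024 -0.04491965  0.17057639] [0.59439181 0.00328013 0.51754563]
axis [-0.11636224 -0.06456835  0.99110583]
0.16 8 [ 0.5847 -0.02    0.1741]
0.175 79 [ 0.5869 -0.0181  0.1824]
0.19 82 [ 0.5834 -0.0167  0.1968]
0.205 44 [ 0.5831 -0.0118  0.2116]
0.22 37 [ 0.58   -0.0076  0.2277]
```

View pics/s19y.png

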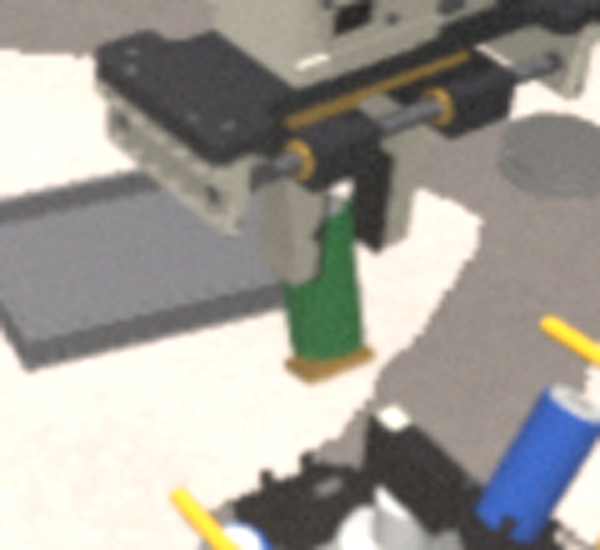

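```bash
cat > ov.py <<'E'
from h import *
import sys
from scipy.spatial.transform import Rotation as Ro
s=load('pics/last.npz'); b=np.array([float(a) for a in sys.argv[1:4]]); tr,tt=float(sys.argv[4]),float(sys.argv[5]) # foot bottom centre; tilt radial/tangential deg
u=np.array([-.9863,.165,0]); t=np.array([-.165,-.9863,0])
ax=np.array([0,0,1.])+np.tan(np.radians(tr))*u+np.tan(np.radians(tt))*t; ax/=np.linalg.norm(ax)
e1=np.cross(ax,[1,0,0]);e1/=np.linalg.norm(e1);e2=np.cross(ax,e1)
im=s['frame'].copy(); k=6; x0,y0,w,h=290,135,90,85
im=cv2.convertScaleAbs(cv2.resize(im[y0:y0+h,x0:x0+w],None,fx=k,fy=k,interpolation=cv2.INTER_CUBIC),alpha=1.5,beta=10)
for hh in (.010,.0425,.075):
    P=[b+ax*hh+.016*(np.cos(a)*e1+np.sin(a)*e2) for a in np.linspace(0,2*np.pi,40)]
    p=((proj(s,np.array(P))-[x0,y0]+.5)*k).astype(int); cv2.polylines(im,[p],True,(0,0,255),1)
cv2.imwrite(sys.argv[6],im)
E
python3 ov.py .5785 -.0085 .162 0 0 pics/o1.png
```

```text
(no output)
```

View pics/o1.png

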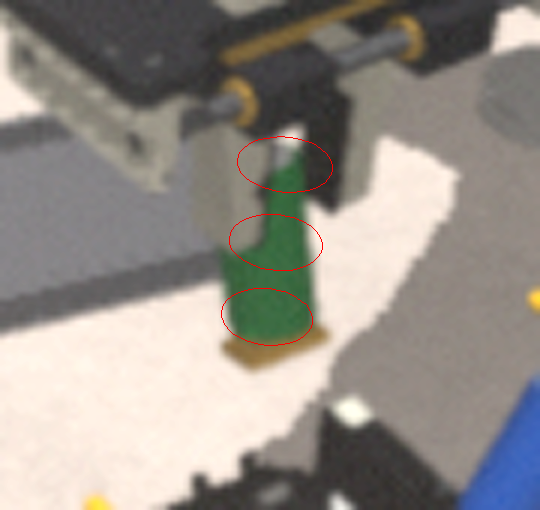

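```bash
python3 ov.py .5805 -.009 .162 14 0 pics/o2.png; python3 ov.py .5775 -.006 .163 0 10 pics/o3.png; python3 -c "
import cv2,numpy as np
a=cv2.imread('pics/o2.png')[:420,120:440];b=cv2.imread('pics/o3.png')[:420,120:440];cv2.imwrite('pics/o23.png',np.hstack([a,b]))"
```

```text
(no output)
```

View pics/o23.png

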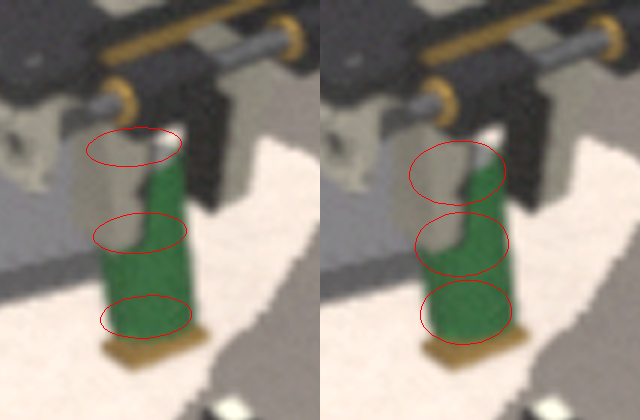

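```bash
cat > cyl.py <<'E'
from h import *
from scipy.optimize import least_squares
import sys
def fit(s,c,zr,rad=.05):
    hsv=cv2.cvtColor(s["frame"],cv2.COLOR_BGR2HSV); C=cloud(s)
    m=cv2.inRange(hsv,(45,90,20),(85,255,255))
    g=(m>0)&(np.hypot(C[...,0]-c[0],C[...,1]-c[1])<rad)&(C[...,2]>zr[0])&(C[...,2]<zr[1])
    P=C[g]; z0=np.median(P[:,2])
    def f(q):
        a=np.array([q[2],q[3],1.]);a/=np.linalg.norm(a)
        d=P-np.array([q[0],q[1],z0]); return np.linalg.norm(d-np.outer(d@a,a),axis=1)-.016
    r=least_squares(f,[c[0],c[1],0,0],loss="soft_l1",f_scale=.002)
    q=r.x; u=np.array([-.9863,.165]); t=np.array([-.165,-.9863])
    print("n",len(P),"axis pt",q[:2].round(4),"z0",z0.round(4),"tilt rad/tan deg",np.degrees(np.arctan([q[2:]@u,q[2:]@t])).round(1),"vec",q[2:].round(3),"rms",np.sqrt(np.mean(r.fun**2)).round(4),"zmin",np.percentile(P[:,2],[1,99]).round(4))
if __name__=="__main__":
    a=[float(x) for x in sys.argv[1:5]]
    fit(load('pics/last.npz'),a[:2],a[2:])
E
python3 cyl.py .5785 -.0085 .165 .245
```

```text
n 250 axis pt [ 0.5726 -0.006 ] z0 0.1962 tilt rad/tan deg [15.2  2.2] vec [-0.275  0.007] rms 0.0012 zmin [0.1738 0.2325]
```

The cell came out, but it still leans about 12–15° outward, and it has worked to the pad edge (29.3 mm opening). That's too much lean to set down safely. I'll put the foot back between the posts, release, regrip further out and repeat the pivot.

Call:
servo_tool:
  motion:
    - {"offset":[0,0.006,0],"roll":0,"claw":-1}
    - {"offset":[0.02,0,0],"roll":0,"claw":-1}
    - {"offset":[0.02,0,0],"roll":0,"claw":-1}
    - {"offset":[0.015,0,0],"roll":0,"claw":-1}
    - {"offset":[0.008,0,0],"roll":0,"claw":-1}
    - {"offset":[0,0,0],"roll":0,"claw":-1}

```text
clock: 20.23
tool_pos: [0.572, -0.0072, 0.1516]
orientation: [121.1, 89.9, -158.5]
force: [-1.6, 0.2, -1.6]
opening: 0.0293
```

```bash
python3 look.py s20; python3 cyl.py .573 -.0065 .09 .17
```

```text
t 20.23 pos [ 0.572  -0.0072  0.1516] toolx [-0.001 -0.    -1.   ] jaw(z) yaw 80.4 y yaw 170.4 j [  18.9   14.4  -18.5    0.   -57.2 -118.4] F [-1.6  0.2 -1.6] M [ 0.05 -0.08  0.04] open 0.0293
tool offset needed [ 0.0276  0.0186 -0.0003]
roll needed (roll+ = yaw-) [np.float64(12.9), np.float64(-167.1)]
n 214 axis pt [ 0.566  -0.0053] z0 0.1323 tilt rad/tan deg [15.  3.] vec [-0.274 -0.008] rms 0.0015 zmin [0.1096 0.169 ]
```

View pics/s20z.png

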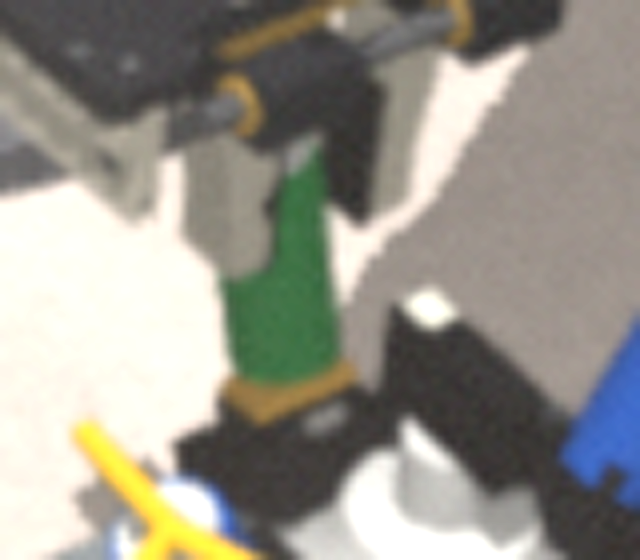

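Call:
servo_tool:
  motion:
    - {"offset":[0.004,0,0],"roll":0,"claw":-1}
    - {"offset":[0.004,0,0],"roll":0,"claw":-1}
    - {"offset":[0.003,0,0],"roll":0,"claw":-1}
    - {"offset":[0,0,0],"roll":0,"claw":-1}

```text
clock: 20.78
tool_pos: [0.5722, -0.0071, 0.1408]
orientation: [116.8, 90.0, -162.8]
force: [0.4, 0.3, -1.1]
opening: 0.0294
```

```bash
python3 look.py s21; python3 cyl.py .568 -.0065 .09 .17
```

```text
t 20.77 pos [ 0.5722 -0.0071  0.1408] toolx [-0. -0. -1.] jaw(z) yaw 80.4 y yaw 170.4 j [  18.9   15.   -19.2   -0.   -55.8 -118.4] F [ 0.4  0.3 -1.1] M [-0.03 -0.31  0.01] open 0.0294
tool offset needed [ 0.0168  0.0189 -0.0004]
roll needed (roll+ = yaw-) [np.float64(12.9), np.float64(-167.1)]
n 217 axis pt [ 0.567  -0.0053] z0 0.1218 tilt rad/tan deg [16.3  3.5] vec [-0.298 -0.012] rms 0.0015 zmin [0.0985 0.159 ]
```

View pics/s21z.png

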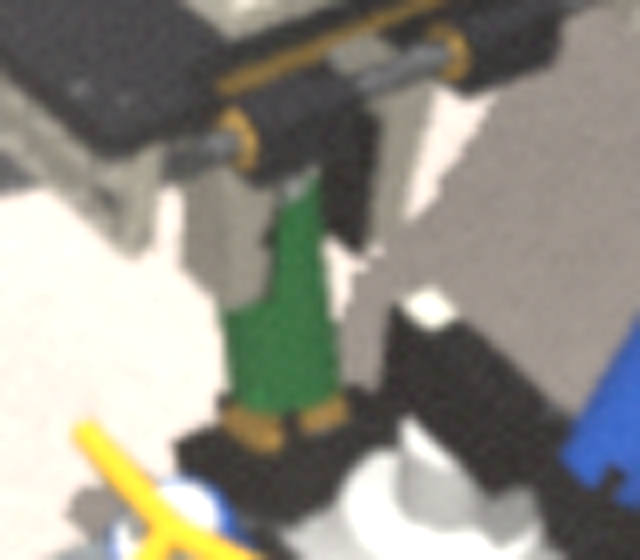

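Call:
servo_tool:
  motion:
    - {"offset":[0.004,0,0],"roll":0,"claw":-1}
    - {"offset":[0,0,0],"roll":0,"claw":-0.2}
    - {"offset":[0,0,0],"roll":0,"claw":-0.1}
    - {"offset":[0,0,0],"roll":0,"claw":0}
    - {"offset":[0,0,0],"roll":0,"claw":0}

```text
clock: 21.45
tool_pos: [0.5721, -0.0072, 0.137]
orientation: [121.2, 90.0, -158.4]
force: [0.4, -0.7, -0.2]
opening: 0.0432
```

```bash
python3 look.py s22; python3 cyl.py .56 -.005 .09 .17
```

```text
t 21.45 pos [ 0.5721 -0.0072  0.137 ] toolx [-0. -0. -1.] jaw(z) yaw 80.4 y yaw 170.4 j [  18.9   15.2  -19.5    0.   -55.3 -118.4] F [ 0.4 -0.7 -0.2] M [-0.04 -0.16  0.03] open 0.0432
tool offset needed [ 0.013   0.0188 -0.0004]
roll needed (roll+ = yaw-) [np.float64(12.9), np.float64(-167.1)]
n 195 axis pt [ 0.5644 -0.0089] z0 0.1112 tilt rad/tan deg [26.6 16.9] vec [-0.543 -0.218] rms 0.0016 zmin [0.0919 0.1419]
```

View pics/s22z.png

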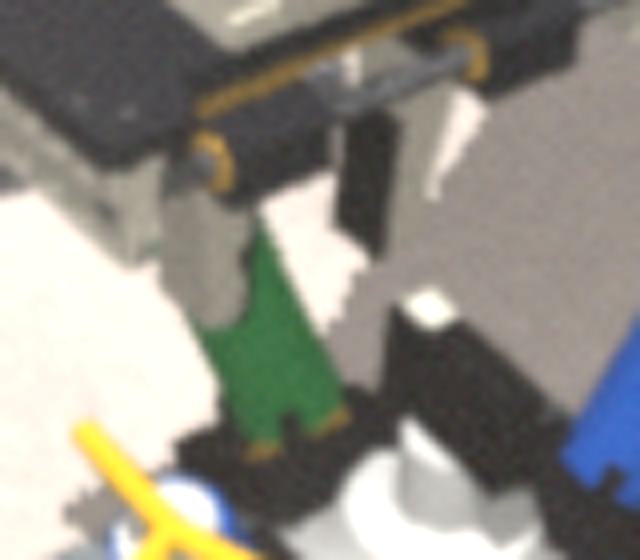

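Call:
servo_tool:
  motion:
    - {"offset":[0,0.0125,0],"roll":0,"claw":0.1}
    - {"offset":[0.006,0.012,0],"roll":0,"claw":0.1}
    - {"offset":[0.006,0,0],"roll":0,"claw":0.1}
    - {"offset":[0,0,0],"roll":0,"claw":-1}
    - {"offset":[0,0,0],"roll":0,"claw":-1}
    - {"offset":[0,0,0],"roll":0,"claw":-1}
    - {"offset":[0,0,0],"roll":0,"claw":-1}

```text
clock: 22.38
tool_pos: [0.5483, -0.003, 0.1251]
orientation: [-41.0, 90.0, 39.4]
force: [0.7, 1.2, -0.8]
opening: 0.0314
```

```bash
python3 look.py s23; python3 cyl.py .56 -.005 .09 .17
```

```text
t 22.38 pos [ 0.5483 -0.003   0.1251] toolx [ 0.  0. -1.] jaw(z) yaw 80.4 y yaw 170.4 j [  20.2   13.8  -23.3   -0.   -52.9 -119.7] F [ 0.7  1.2 -0.8] M [ 0.37 -0.32  0.04] open 0.0314
tool offset needed [ 0.0011 -0.0054 -0.0005]
roll needed (roll+ = yaw-) [np.float64(12.9), np.float64(-167.1)]
n 316 axis pt [ 0.5575 -0.0033] z0 0.1174 tilt rad/tan deg [34.   3.8] vec [-0.676  0.046] rms 0.0015 zmin [0.0925 0.1446]
```

View pics/s23z.png

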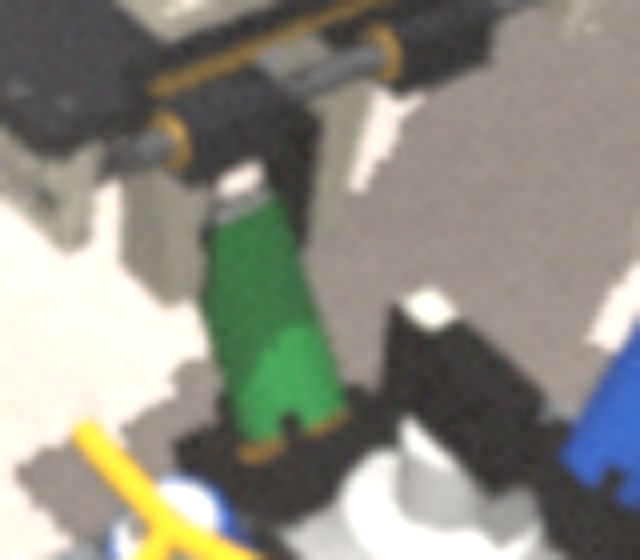

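Call:
servo_tool:
  motion:
    - {"offset":[-0.004,0.0021,0],"roll":0,"claw":-1}
    - {"offset":[-0.004,0.0021,0],"roll":0,"claw":-1}
    - {"offset":[-0.0018,-0.0038,0],"roll":0,"claw":-1}
    - {"offset":[-0.0016,-0.004,0],"roll":0,"claw":-1}
    - {"offset":[-0.0012,-0.004,0],"roll":0,"claw":-1}
    - {"offset":[0,0,0],"roll":0,"claw":-1}

```text
clock: 23.18
tool_pos: [0.5544, -0.0041, 0.1376]
orientation: [94.0, 89.8, 174.4]
force: [-8.0, 4.7, 6.0]
opening: 0.0314
```

```bash
python3 look.py s24; python3 cyl.py .56 -.005 .09 .18
```

```text
t 23.18 pos [ 0.5544 -0.0041  0.1376] toolx [-0.003  0.    -1.   ] jaw(z) yaw 80.4 y yaw 170.4 j [ 1.980e+01  1.370e+01 -2.150e+01 -1.000e-01 -5.490e+01 -1.193e+02] F [-8.   4.7  6. ] M [1.68 2.9  0.  ] open 0.0314
tool offset needed [ 0.0136  0.0008 -0.0004]
roll needed (roll+ = yaw-) [np.float64(12.9), np.float64(-167.1)]
n 310 axis pt [ 0.5622 -0.0042] z0 0.1263 tilt rad/tan deg [25.9  3.1] vec [-0.488  0.027] rms 0.0013 zmin [0.0982 0.1563]
```

View pics/s24z.png

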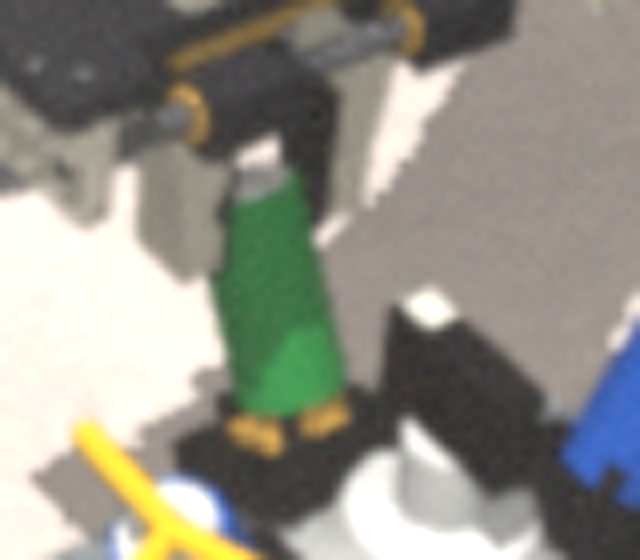

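Call:
servo_tool:
  motion:
    - {"offset":[-0.002,-0.004,0],"roll":0,"claw":-1}
    - {"offset":[-0.001,-0.0042,0],"roll":0,"claw":-1}
    - {"offset":[-0.0007,-0.0042,0],"roll":0,"claw":-1}
    - {"offset":[0,0,0],"roll":0,"claw":-1}

```text
clock: 23.72
tool_pos: [0.5676, -0.0059, 0.1412]
orientation: [53.3, 89.9, 133.8]
force: [-2.4, 3.2, -4.6]
opening: 0.0312
```

```bash
python3 look.py s25; python3 cyl.py .565 -.006 .09 .18
```

```text
t 23.73 pos [ 0.5676 -0.0059  0.1412] toolx [-0.001  0.001 -1.   ] jaw(z) yaw 80.4 y yaw 170.4 j [ 1.910e+01  1.460e+01 -1.970e+01 -1.000e-01 -5.570e+01 -1.187e+02] F [-2.4  3.2 -4.6] M [1.42 0.84 0.03] open 0.0312
tool offset needed [ 0.0172  0.0141 -0.0008]
roll needed (roll+ = yaw-) [np.float64(12.9), np.float64(-167.1)]
n 256 axis pt [ 0.5694 -0.0052] z0 0.1262 tilt rad/tan deg [12.2  2.2] vec [-0.22  -0.002] rms 0.0013 zmin [0.0981 0.1588]
```

View pics/s25z.png

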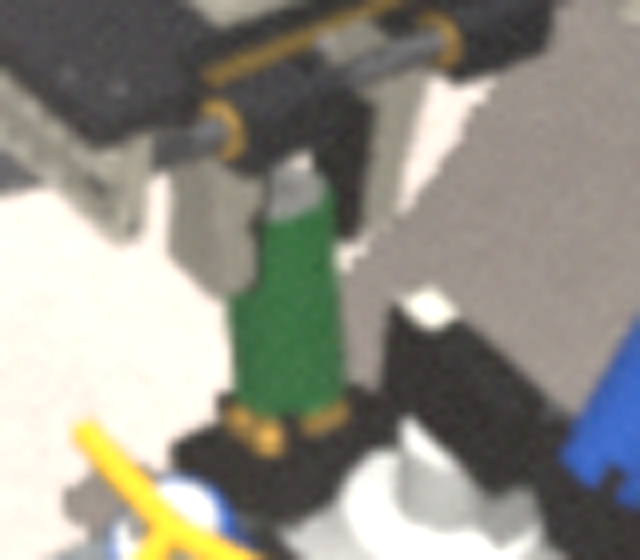

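Call:
servo_tool:
  motion:
    - {"offset":[-0.0004,-0.0042,0],"roll":0,"claw":-1}
    - {"offset":[0,-0.0042,0],"roll":0,"claw":-1}
    - {"offset":[0,-0.003,0],"roll":0,"claw":-1}
    - {"offset":[0,0,0],"roll":0,"claw":-1}

```text
clock: 24.28
tool_pos: [0.5791, -0.0079, 0.1418]
orientation: [44.0, 90.0, 124.4]
force: [-3.2, 4.4, 2.5]
opening: 0.0318
```

```bash
python3 look.py s26; python3 cyl.py .57 -.006 .09 .18
```

```text
t 24.27 pos [ 0.5791 -0.0079  0.1418] toolx [-0.  0. -1.] jaw(z) yaw 80.4 y yaw 170.4 j [  18.5   15.6  -18.3   -0.   -56.1 -118.1] F [-3.2  4.4  2.5] M [ 1.77  1.48 -0.01] open 0.0318
tool offset needed [ 0.0178  0.0258 -0.0008]
roll needed (roll+ = yaw-) [np.float64(12.9), np.float64(-167.1)]
n 198 axis pt [ 0.5752 -0.0062] z0 0.1231 tilt rad/tan deg [1.  3.3] vec [-0.027 -0.053] rms 0.0011 zmin [0.0975 0.1563]
```

View pics/s26z.png

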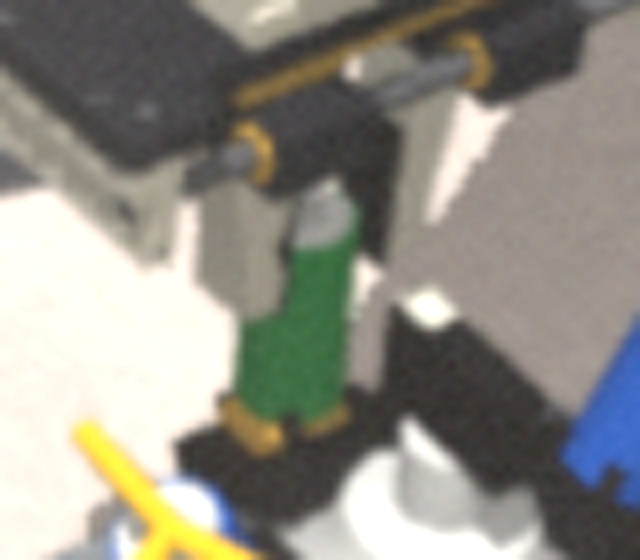

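The fit now puts the cell upright (radial tilt about 1°) and centred in the pads (31.8 mm). Next I'll lift it.

Call:
servo_tool:
  motion:
    - {"offset":[-0.01,0,0],"roll":0,"claw":-1}
    - {"offset":[-0.02,0,0],"roll":0,"claw":-1}
    - {"offset":[-0.03,0,0],"roll":0,"claw":-1}
    - {"offset":[-0.03,0,0],"roll":0,"claw":-1}
    - {"offset":[0,0,0],"roll":0,"claw":-1}
    - {"offset":[0,0,0],"roll":0,"claw":-1}

```text
clock: 25.08
tool_pos: [0.5791, -0.0085, 0.2317]
orientation: [-88.5, 90.0, -8.0]
force: [-0.1, 0.3, -1.6]
opening: 0.0312
```

```bash
python3 look.py s27; python3 cyl.py .577 -.007 .17 .26; python3 -c "
from k import *
go([.479,-.416,.2318])
from h import *
s=load('pics/last.npz'); c=s['frame'][110:260,260:430]
cv2.imwrite('pics/s27y.png',cv2.convertScaleAbs(cv2.resize(c,None,fx=4,fy=4,interpolation=cv2.INTER_CUBIC),alpha=1.5,beta=10))"
```

```text
t 25.07 pos [ 0.5791 -0.0085  0.2317] toolx [ 0. -0. -1.] jaw(z) yaw 80.4 y yaw 170.4 j [  18.5   11.4  -11.3    0.   -67.3 -118.1] F [-0.1  0.3 -1.6] M [ 0.   -0.16 -0.01] open 0.0312
tool offset needed [ 0.1077  0.0259 -0.0002]
roll needed (roll+ = yaw-) [np.float64(12.9), np.float64(-167.1)]
n 267 axis pt [ 0.5762 -0.0067] z0 0.2129 tilt rad/tan deg [3.2 2. ] vec [-0.062 -0.025] rms 0.0011 zmin [0.1871 0.2472]
t 25.12 pos [ 0.5788 -0.0085  0.2312] toolx [-0.001 -0.    -1.   ] jaw(z) yaw 80.4 y yaw 170.4 j [  18.5   11.4  -11.4    0.   -67.3 -118.1] F [-0.3 -0.5 -1.7] M [ 0.04 -0.12 -0.04] open 0.0309
tool offset needed [-0.0005  0.0305 -0.4184]
```

View pics/s27y.png

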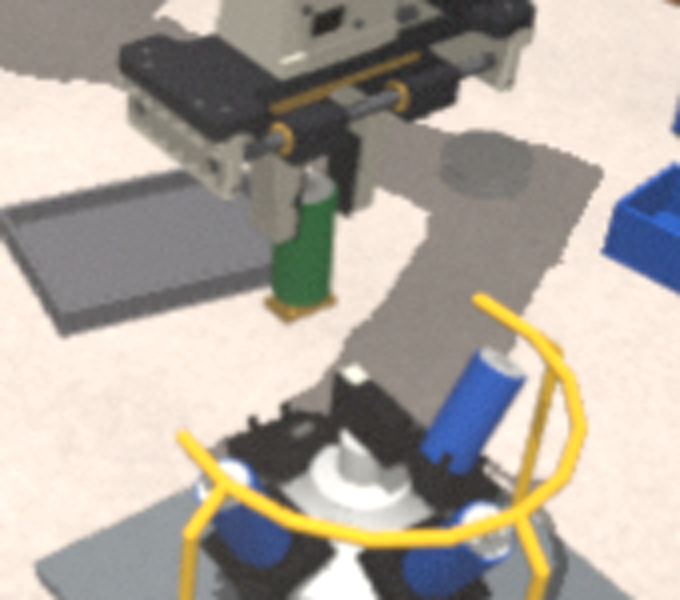

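Run:
```python
from h import *
s=load("pics/top0.npz"); C=cloud(s)
m=(C[...,0]>.35)&(C[...,0]<.62)&(C[...,1]<-.3)&(C[...,1]>-.62)&(C[...,2]>.1)
print(m.sum(),C[m].min(0),C[m].max(0))
print(pix(s,440,180),pix(s,445,200),pix(s,420,180))
```

```text
2084 [ 0.45179652 -0.61993237  0.10003817] [ 0.619809   -0.54327489  0.15776976]
[ 0.60279076 -0.55170728  0.02075959] [ 0.5361592  -0.55019254  0.05967269] [ 0.6055838  -0.49670631  0.00287528]
```

Call:
servo_tool:
  motion:
    - {"offset":[0,0.002,-0.02],"roll":0,"claw":-1}
    - {"offset":[0,0.003,-0.04],"roll":0,"claw":-1}
    - {"offset":[0,0.003,-0.045],"roll":0,"claw":-1}
    - {"offset":[0,0.003,-0.045],"roll":0,"claw":-1}
    - {"offset":[0,0.003,-0.045],"roll":0,"claw":-1}
    - {"offset":[0,0,0],"roll":0,"claw":-1}

```text
clock: 25.88
tool_pos: [0.531, -0.2014, 0.231]
orientation: [111.1, 89.9, -168.7]
force: [0.8, 0.3, -2.0]
opening: 0.0308
```

```bash
python3 -c "
from k import *
go([.485,-.403,.231])"
```

```text
t 25.88 pos [ 0.531  -0.2014  0.231 ] toolx [-0.002 -0.    -1.   ] jaw(z) yaw 80.2 y yaw 170.2 j [ -1.   10.4 -12.7   0.  -67.  -98.8] F [ 0.8  0.3 -2. ] M [ 0.13 -0.24  0.  ] open 0.0308
tool offset needed [ 1.000e-04  1.110e-02 -2.065e-01]
```

Call:
servo_tool:
  motion:
    - {"offset":[0,0.003,-0.05],"roll":0,"claw":-1}
    - {"offset":[0,0.003,-0.05],"roll":0,"claw":-1}
    - {"offset":[0,0.003,-0.05],"roll":0,"claw":-1}
    - {"offset":[0,0.002,-0.04],"roll":0,"claw":-1}
    - {"offset":[0,0,-0.016],"roll":0,"claw":-1}
    - {"offset":[0.04,0,0],"roll":0,"claw":-1}
    - {"offset":[0.04,0,0],"roll":0,"claw":-1}
    - {"offset":[0.03,0,0],"roll":0,"claw":-1}
    - {"offset":[0,0,0],"roll":0,"claw":-1}
    - {"offset":[0,0,0],"roll":0,"claw":-1}

```text
clock: 27.12
tool_pos: [0.4885, -0.3997, 0.123]
orientation: [-126.0, 89.9, -45.5]
force: [0.5, -0.8, -1.3]
opening: 0.0311
```

```bash
sed -i 's/165:235,295:375/230:350,110:250/; s/fx=8,fy=8/fx=5,fy=5/' look.py; python3 look.py s28; python3 cyl.py .485 -.403 .04 .16; python3 -c "
from k import *
go([.485,-.403,.0605])"
```

```text
t 27.12 pos [ 0.4885 -0.3997  0.123 ] toolx [ 0.001 -0.001 -1.   ] jaw(z) yaw 80.5 y yaw 170.5 j [-21.6  21.1 -12.9   0.  -55.9 -78. ] F [ 0.5 -0.8 -1.3] M [ 0.02 -0.19 -0.  ] open 0.0311
tool offset needed [-0.0013  0.0013  0.4006]
roll needed (roll+ = yaw-) [np.float64(13.0), np.float64(-167.0)]
n 360 axis pt [ 0.4839 -0.3987] z0 0.1089 tilt rad/tan deg [2.7 1.9] vec [-0.052 -0.025] rms 0.001 zmin [0.0779 0.139 ]
t 27.18 pos [ 0.4887 -0.3999  0.1235] toolx [ 0.002 -0.001 -1.   ] jaw(z) yaw 80.5 y yaw 170.5 j [-21.6  21.  -12.9   0.  -55.9 -78. ] F [-0.4 -0.2 -1.2] M [-0.07 -0.13  0.03] open 0.0315
tool offset needed [ 0.063   0.0033 -0.0037]
```

View pics/s28z.png

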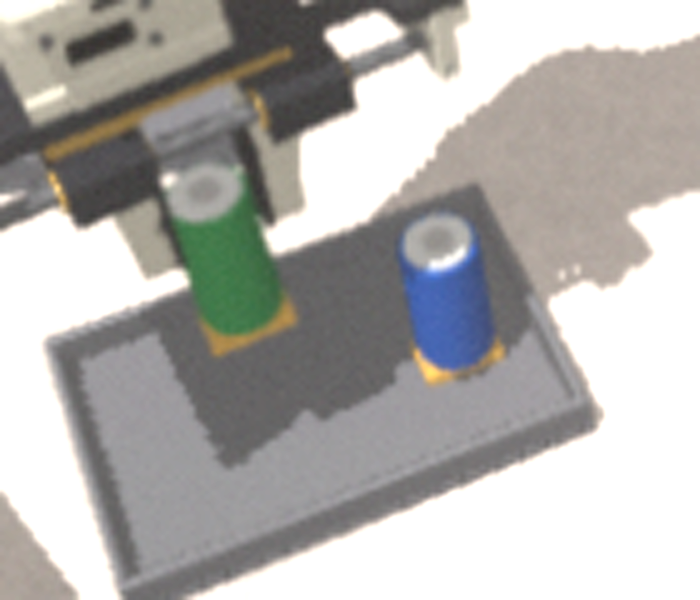

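The green cell hangs upright above the free part of the tray, with its foot at (248,325) and the blue cell at (445,290). Now I'll lower it.

Call:
servo_tool:
  motion:
    - {"offset":[0.02,0,0],"roll":0,"claw":-1}
    - {"offset":[0.02,0,0],"roll":0,"claw":-1}
    - {"offset":[0.012,0,0],"roll":0,"claw":-1}
    - {"offset":[0.003,0,0],"roll":0,"claw":-1}
    - {"offset":[0,0,0],"roll":0,"claw":-1}

```text
clock: 27.8
tool_pos: [0.4881, -0.3997, 0.0675]
orientation: [-114.5, 89.9, -34.0]
force: [0.2, -0.6, -1.0]
opening: 0.0309
```

Call:
servo_tool:
  motion:
    - {"offset":[0.002,0,0],"roll":0,"claw":-1}
    - {"offset":[0.002,0,0],"roll":0,"claw":-1}
    - {"offset":[0,0,0],"roll":0,"claw":-1}

```text
clock: 28.18
tool_pos: [0.4877, -0.3996, 0.0628]
orientation: [-117.3, 90.0, -36.9]
force: [0.3, 0.1, -0.8]
opening: 0.0315
```

```bash
python3 look.py s29; python3 cyl.py .485 -.4 .005 .12
```

```text
t 28.18 pos [ 0.4877 -0.3996  0.0628] toolx [ 0. -0. -1.] jaw(z) yaw 80.4 y yaw 170.4 j [-21.6  24.7 -16.4   0.  -48.9 -78. ] F [ 0.3  0.1 -0.8] M [ 0.07 -0.11  0.06] open 0.0315
tool offset needed [-0.0612  0.0008  0.4006]
roll needed (roll+ = yaw-) [np.float64(12.9), np.float64(-167.1)]
n 321 axis pt [ 0.4832 -0.3987] z0 0.0504 tilt rad/tan deg [2.9 2.1] vec [-0.057 -0.028] rms 0.0011 zmin [0.0194 0.0794]
```

View pics/s29z.png

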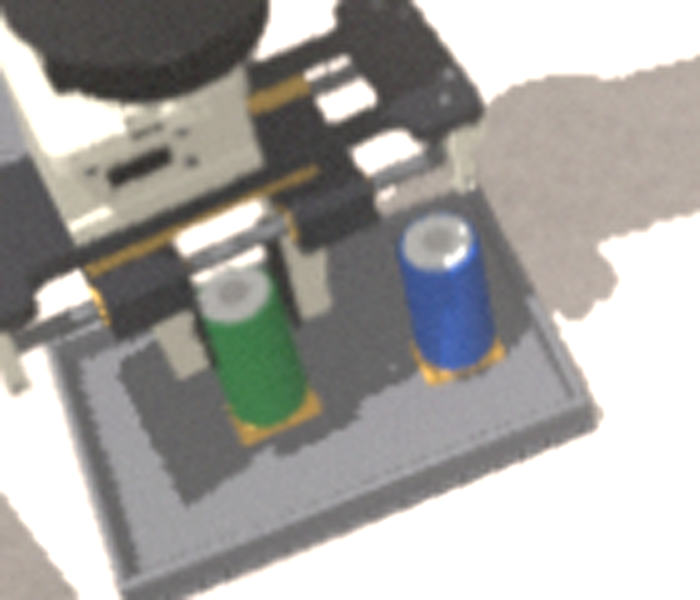

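Call:
servo_tool:
  motion:
    - {"offset":[0.0015,0,0],"roll":0,"claw":-1}
    - {"offset":[0,0,0],"roll":0,"claw":-1}

```text
clock: 28.48
tool_pos: [0.4886, -0.3998, 0.0625]
orientation: [-110.8, 89.9, -30.4]
force: [-0.3, 0.9, 6.0]
opening: 0.031
```

Call:
servo_tool:
  motion:
    - {"offset":[0.0015,0,0],"roll":0,"claw":-1}
    - {"offset":[0,0,0],"roll":0,"claw":-1}

```text
clock: 28.72
tool_pos: [0.4895, -0.4001, 0.0623]
orientation: [-109.9, 89.8, -29.4]
force: [0.3, 3.4, 13.5]
opening: 0.031
```

Call:
servo_tool:
  motion:
    - {"offset":[0.001,0,0],"roll":0,"claw":-1}
    - {"offset":[0,0,0],"roll":0,"claw":-1}

```text
clock: 28.98
tool_pos: [0.49, -0.4001, 0.0622]
orientation: [-109.4, 89.7, -28.8]
force: [-0.1, 6.6, 19.9]
opening: 0.0312
```

Call:
servo_tool:
  motion:
    - {"offset":[-0.001,0,0],"roll":0,"claw":-1}
    - {"offset":[-0.0015,0,0],"roll":0,"claw":-1}
    - {"offset":[0,0,0],"roll":0,"claw":-1}

```text
clock: 29.35
tool_pos: [0.4886, -0.3998, 0.0624]
orientation: [-107.6, 89.9, -27.2]
force: [0.9, 2.8, 8.3]
opening: 0.0316
```

```bash
python3 look.py s30; python3 cyl.py .485 -.4 .005 .12
```

```text
t 29.35 pos [ 0.4886 -0.3998  0.0624] toolx [ 0.002 -0.001 -1.   ] jaw(z) yaw 80.5 y yaw 170.5 j [-21.6  24.7 -16.4   0.  -48.7 -78. ] F [0.9 2.8 8.3] M [ 1.17 -0.23  0.01] open 0.0316
tool offset needed [-0.0618  0.0015  0.4006]
roll needed (roll+ = yaw-) [np.float64(13.0), np.float64(-167.0)]
n 313 axis pt [ 0.4838 -0.3988] z0 0.0492 tilt rad/tan deg [2.1 1.6] vec [-0.041 -0.021] rms 0.0012 zmin [0.018  0.0786]
```

Call:
servo_tool:
  motion:
    - {"offset":[-0.0015,0,0],"roll":0,"claw":-1}
    - {"offset":[0,0,0],"roll":0,"claw":-0.2}
    - {"offset":[0,0,0],"roll":0,"claw":-0.1}
    - {"offset":[0,0,0],"roll":0,"claw":0}
    - {"offset":[0,0,0],"roll":0,"claw":0}
    - {"offset":[0,0,0],"roll":0,"claw":0}

```text
clock: 30.15
tool_pos: [0.4876, -0.3996, 0.0627]
orientation: [112.7, 90.0, -166.9]
force: [0.2, 1.1, 0.7]
opening: 0.0438
```

```bash
python3 look.py s31; python3 cyl.py .485 -.4 .005 .12
```

```text
t 30.15 pos [ 0.4876 -0.3996  0.0627] toolx [-0. -0. -1.] jaw(z) yaw 80.4 y yaw 170.4 j [-21.6  24.7 -16.4   0.  -48.9 -78. ] F [0.2 1.1 0.7] M [ 0.08 -0.2  -0.06] open 0.0438
tool offset needed [-0.0613  0.0008  0.4006]
roll needed (roll+ = yaw-) [np.float64(12.9), np.float64(-167.1)]
n 308 axis pt [ 0.484  -0.3969] z0 0.0488 tilt rad/tan deg [-0.1 -0.5] vec [0.004 0.008] rms 0.0018 zmin [0.0164 0.0775]
```

View pics/s31z.png

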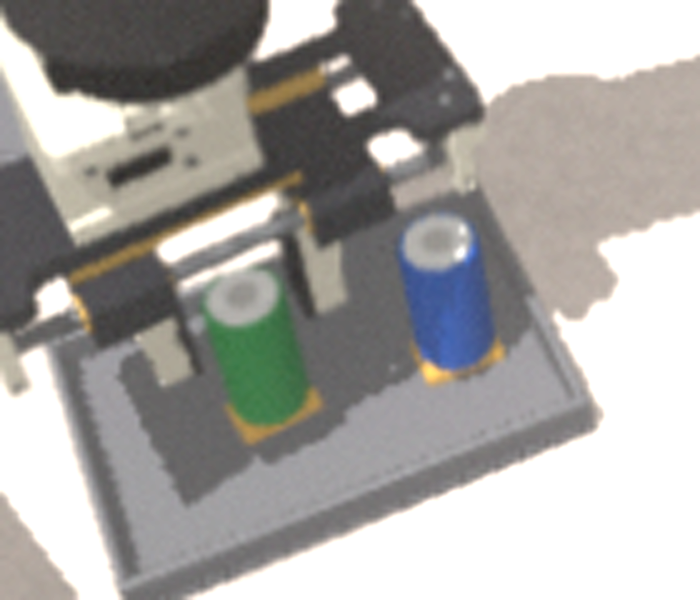

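Call:
servo_tool:
  motion:
    - {"offset":[-0.02,0,0],"roll":0,"claw":0}
    - {"offset":[-0.04,0,0],"roll":0,"claw":0}
    - {"offset":[-0.05,0,0],"roll":0,"claw":0}
    - {"offset":[-0.05,0,0],"roll":0,"claw":0}
    - {"offset":[0,0,0],"roll":0,"claw":0}
    - {"offset":[0,0,0],"roll":0,"claw":0}

```text
clock: 30.95
tool_pos: [0.4874, -0.3992, 0.2226]
orientation: [-24.5, 90.0, 55.9]
force: [0.6, -0.1, -0.9]
opening: 0.0439
```

```bash
python3 look.py s32; python3 cyl.py .485 -.4 .005 .12
python3 - <<'E'
from h import *
from plant import ctrl
for n in("scene","top"):
    s=ctrl.snapshot(n); np.savez(f"pics/{n}9.npz",**s); cv2.imwrite(f"pics/{n}9.png",cv2.convertScaleAbs(s["frame"],alpha=1.4,beta=10))
E
```

```text
t 30.95 pos [ 0.4874 -0.3992  0.2226] toolx [ 0.  0. -1.] jaw(z) yaw 80.4 y yaw 170.4 j [-21.6  16.5  -5.7  -0.  -67.8 -78. ] F [ 0.6 -0.1 -0.9] M [ 0.08 -0.14 -0.01] open 0.0439
tool offset needed [0.0987 0.0006 0.4003]
roll needed (roll+ = yaw-) [np.float64(12.9), np.float64(-167.1)]
n 289 axis pt [ 0.484  -0.3968] z0 0.0492 tilt rad/tan deg [0.  0.1] vec [-0.001 -0.002] rms 0.0009 zmin [0.0177 0.0777]
```

View pics/top9.png

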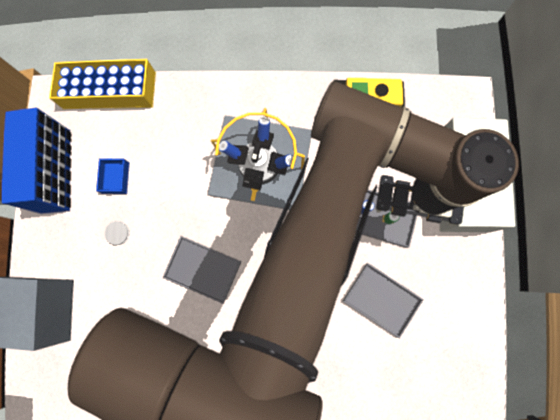

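View pics/scene9.png

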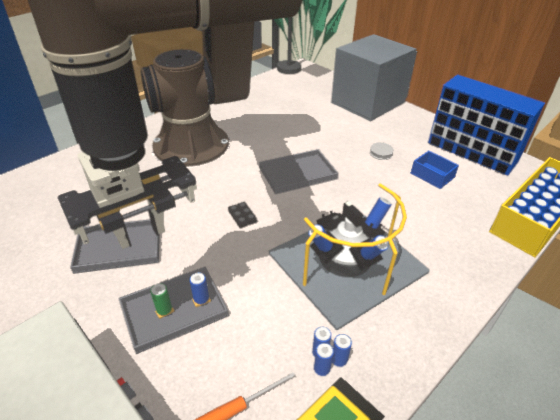

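Run:
```python
from h import *
s=load("pics/top9.npz"); c=s["frame"][95:215,195:325]
cv2.imwrite("pics/top9z.png",cv2.convertScaleAbs(cv2.resize(c,None,fx=5,fy=5,interpolation=cv2.INTER_CUBIC),alpha=1.5,beta=10))
```

```text
(no output)
```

View pics/top9z.png

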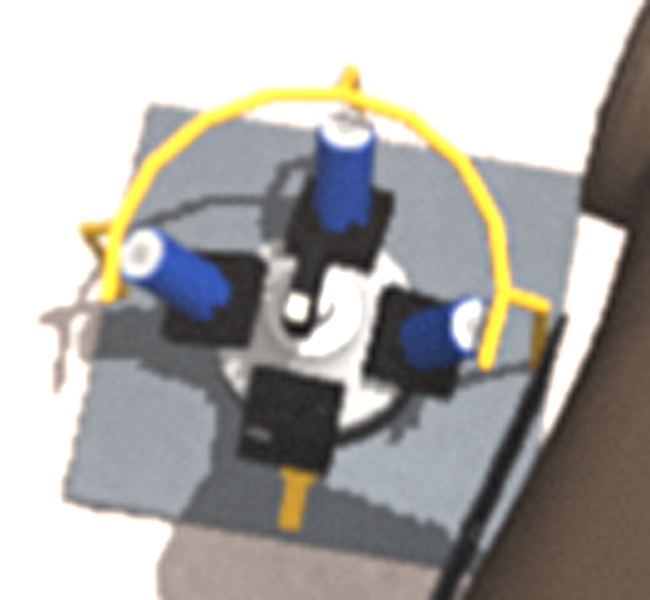

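Run:
```python
from h import *
s=load("pics/top9.npz"); ax=np.array([.6409,-.0191])
for p in [(143,252),(345,130),(472,325)]:
    q=pix(s,p[0]/5+195,p[1]/5+95,.1424)[:2]-ax; print(np.hypot(*q).round(4),np.degrees(np.arctan2(q[1],q[0])).round(1))
C=load("pics/scene9.npz"); C0=load("pics/scene0.npz")
for x in (C0,C):
    c=cloud(x); h=cv2.cvtColor(x["frame"],cv2.COLOR_BGR2HSV)
    b=(cv2.inRange(h,(105,120,20),(125,255,255))>0)&(np.hypot(c[...,0]-.51,c[...,1]+.32)<.035)&(c[...,2]>.03)
    print("tray blue",c[b].mean(0))
```

```text
0.0904 77.7
0.0907 -11.5
0.0902 -102.1
tray blue [ 0.52390714 -0.33373491  0.05526388]
tray blue [ 0.52396705 -0.33298943  0.05518978]
```

```bash
python3 -c "
from plant import ctrl
print(ctrl.close_job()); o=ctrl.get_obs(); print(o['clock'],o['force'])"
```

```text
the job is handed in; nothing more can be done
None
the job is handed in; nothing more can be done
```

The green cell is out of the turret and standing upright in the free part of the tray. I handed the job in at about 31 s of the 72 s allowed; it reports no verdict.

**What I did:** I turned the turret 104° clockwise by its bar grip, which brought the green cell to the pointer. The tool can't tilt, so I unscrewed the cell in four short swings, regripping each time. I then used the socket posts to tip the leaning cell upright in the grip.

**What went wrong on the way:** The first tip-up slipped in the pads and left the cell leaning about 12–15°. I put the foot back between the posts, regripped further out and repeated it, and that worked.

**Last checks:**
- **Green cell:** the fit shows it within about 0.1° of vertical. It is on the tray floor about 20 mm from the tray spot, towards the blue cell, and released.
- **Blue cell in the tray:** it moved less than 1 mm, which is within measurement noise.
- **Turret:** the empty place is about 2.5° (about 3 mm) off the pointer. It was aligned before the unscrewing, but this is well within the 16 mm allowed.
- **Robot:** the gripper is open about 0.16 m above where it let go, with nothing but noise on the force reading.
- **Bystanders:** those in view look unmoved in the last pictures; I didn't measure them.

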